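Snug the screw jack under the mould plate

TASK

Take the tommy bar from its rest and use it in the jack's collar, moving it to successive holes, to screw the jack up (counter-clockwise from above) until its head bears firmly against the underside of the mould plate: stop when the bar needs a clear, firm twist of about 0.9 newton metres, never more than 1.3. Then draw the bar out and lay it back in its rest. Leave the other things on the bench alone.

Things in the scene. Friction and masses are not known exactly. Their poses are not given: they have to be found in the camera images.
- frame: Fixed steel frame: bed 100 x 160 x 10 mm, two pillars 18 mm thick at y = +62 and -62 mm, on them an aluminium mould plate 64 x 164 x 12 mm, underside about 126 mm over the bench (true height up to 1.2 mm more or less, not measured). Origin: under the bed, on the jack's axis; z up. -x is the open front: there the bar can swing about 70 degrees to either side of -x before it meets a pillar.
- screw: Turning part of the steel screw jack between the pillars: collar 72 mm across, 28 mm high, with six square holes 10 x 10 mm in its rim, level, radial, 60 degrees apart, 26 mm deep. Origin: on the axis at the height of the hole centres (about 95 mm over the bench); z up, own x axis out through the middle of one hole. Counter-clockwise from above raises it 1.6 mm per radian.
- bar: Loose steel tommy bar, about 0.11 kg: square grip 12 x 12 x 70 mm, then a round shaft of 8 mm diameter with a domed tip. Origin: middle of the grip; x runs along the bar to the tip at x = +130 mm; the shaft begins at x = +35 mm. With the tip at the bottom of a hole the origin is 140 mm from the jack's axis.
- rest: Fixed bar rest: foot 150 x 50 x 6 mm, two forked posts 8 mm thick at x = -28 mm (under the grip) and x = +85 mm (under the shaft), prongs up to about 52 mm over the bench; gap between prongs about 20 mm at the bottom, wider at the top. Origin: on the bench under the middle of the lying bar's grip; x along the bar towards its tip, z up.
- rest_seat (a point): Point 40 mm above the origin of the rest, where the bar's origin is when the bar lies in its rest.
- bar_tip (a point): Tip of the bar's shaft, 130 mm from the bar's origin.
- marker: Bystander: marker pen, 126 mm long, lying on the bench.
- paste_jar: Bystander: round paste jar with black lid, 55 mm across, 46 mm high.
- vice_insert: Bystander: steel block 50 x 24 x 46 mm.
- oil_bottle: Bystander: white oil bottle, 44 mm across, 142 mm high.
- carbide_burr: Bystander: carbide burr, 73 mm long, lying.
- paste_green: Bystander: paste syringe, 126 mm long, lying.
- jack_head (a point): Top of the jack's round head, 26 mm above the screw's origin: three buttons at 15 mm radius, 3 to 8 mm below the plate at first (2 to 4.6 rad of turning, so two or more holes). The screw runs free at about 0.15 N m; once it bears on the plate the torque climbs by about 0.009 N m per newton of thrust. It stays where it is left. Firm: 50 to 130 N, that is 0.6 to 1.3 N m on the bar.

How it is judged:
By the outcome, as a careful person would: the job done as asked, in the order asked, and still so for the second after the job is handed in, with the robot touching nothing.
It also fails if it takes over 72 s, if anything falls off the work surface, if the arm or the gripper's body presses on something with over 40 N, if the wrist force passes 120 N, or if a joint passes its speed limit or range.

ROBOT

A 7-joint arm with a two-finger parallel gripper is mounted at the origin on a cart in front of the work surface, level with it; the furniture and walls round the work are solid. World frame = base frame: x ahead of the robot, y to its left, z up, the work surface at z = 0. Lengths are in m, angles in rad, forces in N, time in s.
With the tool pointing down it reaches from about 0.425 to 0.925 m from the base axis. Payload 6.8 kg.
Tool frame: the origin (TCP) lies at the very end of the fingers, on their centre line; the grasp point (between the pads) lies r.grasp_offset behind it (r.grasp_offset is the distance from the TCP to the grasp point, in m); z points along the fingers, y is the direction in which the jaws open and shut (so a half turn about z gives the same grasp; the last joint's range is limited). The gripper opens to 85 mm and grips with 20 to 120 N. Pads are 22 mm wide; open, the fingers measure 114 mm over their backs; the gripper's body (76 mm by 85 mm) begins 54 mm behind the grasp point. The pads swing forward as they close: fully open they stand 13 mm farther back than shut.
Start: joints at [-1.442, 0.477, 0.022, 1.555, -0.011, 1.109, -0.083], TCP at [0.158, 0.656, 0.231] pointing down, gripper open.
Joint ranges: [-2.96, 2.96], [-0.34, 2.1], [-1.41, 1.46], [0.24, 2.44], [-1.37, 4.51], [0.17, 1.92], [-2.96, 2.96]. Speed limits (rad/s): [2.39, 2.39, 3.14, 3.14, 3.14, 3.14, 3.14].

INTERFACE

Orientations are given as a rotation vector (axis times angle).
In Python, from bench import r gives the robot as it stands.
- The arm moves only by the shell command python3 -m jog 'ROWS' [FORCE]. ROWS is JSON, one flat list of numbers, 7 for each row, row after row: the turn, a rotation vector about the tool's x, y, z normalised to -1 to 1, where 1 is 180 degrees, then the shift along the tool's x, y, z normalised to -1 to 1, where 1 is 200 mm, then the opening, from 0 (shut) to 1 (fully open). In form: [wx, wy, wz, x, y, z, hand, wx, wy, wz, x, y, z, hand, ...]. A call has 1 to 12 rows; each row is the pose to reach, as a shift and turn from the pose measured when the call began, along the tool's axes at that moment, turning the shorter way round; what a row does not reach only later rows make up. A row lasts 1/10 s, in which the tool goes at most 50 mm and 8.59 degrees, less where a joint would pass 70% of its speed; a pose out of reach is approached as far as the arm can. A call with a number of a shift or a turn outside -1 to 1 is refused whole. A call with a gripper value outside its range is refused whole. The fingers move at their own pace and stop on an object; FORCE is the grip in N (left out, the last holds). Time passes only in rows, so rows that repeat a pose let the fingers close. It gives the time, the measured TCP pose, the force and the opening at its end, in the units of the state.
- r.get_obs(): the state, without advancing time (a new reading comes with each control period).
- r.grab_frame(name): name is "scene" or "top"; returns the picture (420x560x3 uint8, red, green, blue); there is no depth.
- r.calibration(name): a dict with "K" (3x3 intrinsics, pixels), "origin" and "rotation" of the camera in the world. Camera axes: x right, y up, looking along -z (the intrinsics and any distortion apply to the point x, -y, -z); pixel columns grow to the right and rows downward; lengths in m; the calibration is good to about 2 mm. A picture is of the moment at which its call begins. calibration takes no time and is no camera call.
- r.hand_in(): hands the job in, once; it reports no verdict.
The state is a dict: "clock": time; "joints": joint angles; "qvel": joint speeds; "tau": joint torques, N m; "tcp_pos": TCP position; "orientation": TCP orientation; "contact_force": force on the tool from outside, world axes, zero at the start; "moment": the same for the moment, N m; "grip_width": finger opening in m.
Only numpy, scipy, OpenCV 4.12 (cv2) and the standard library are available. Lean on these libraries where they do the work, as an engineer would, in place of code of your own. Each camera call takes 0.05 s, during which the arm holds its last target.

## Working session

There is one attempt and no reset: what is moved stays moved. The work goes in short steps, Python scripts to look and compute and a shell command to move; the robot and the scene stay as the last step left them, time stands still between calls to the robot, and variables do not carry over. Pictures are saved under pics/ and viewed, and the job is handed in when it is done.

```bash
ls; mkdir -p pics; python3 - <<'E'
from bench import r
import cv2
print(r.get_obs()); print(r.grasp_offset)
for n in ("scene","top"):
    c=r.calibration(n); print(n,c)
    im=r.grab_frame(n); cv2.imwrite(f"pics/{n}0.png",im[:,:,::-1])
E
```

```text
pics
{'clock': 0.0, 'joints': array([-1.4421173 ,  0.47776144,  0.02231914,  1.55645368, -0.01150396,
        1.10927855, -0.08310729]), 'qvel': array([-1.87910981e-03, -1.42716032e-04,  4.57595179e-04, -2.99036562e-04,
       -8.65406213e-04, -6.51755974e-06,  1.07009964e-03]), 'tau': array([ 2.21108958e-04, -5.96447754e+01,  1.60812624e+00, -2.81183946e+01,
        1.25248989e-02,  9.46018612e-03,  1.75045795e-05]), 'tcp_pos': array([0.15819956, 0.65559712, 0.23035029]), 'orientation': array([-3.71004294e-01, -3.11951486e+00,  2.78158625e-03]), 'contact_force': array([ 0.13854961, -0.2953274 , -1.2078085 ]), 'moment': array([-0.02113241,  0.02181889,  0.0065234 ]), 'grip_width': 0.08514134981157118}
0.0187
scene {'K': array([[466.13101037,   0.        , 274.48666788],
       [  0.        , 466.13101037, 210.16891666],
       [  0.        ,   0.        ,   1.        ]]), 'origin': array([ 0.00348415, -0.79931248,  0.63931922]), 'rotation': array([ 1.01811802, -0.31311617, -0.54504855])}
top {'K': array([[380.53458338,   0.        , 275.77902077],
       [  0.        , 380.53458338, 210.955675  ],
       [  0.        ,   0.        ,   1.        ]]), 'origin': array([ 4.14655395e-01, -9.82981106e-05,  1.08279173e+00]), 'rotation': array([ 0.11385272, -0.11321998, -1.57161812])}
```

View pics/scene0.png

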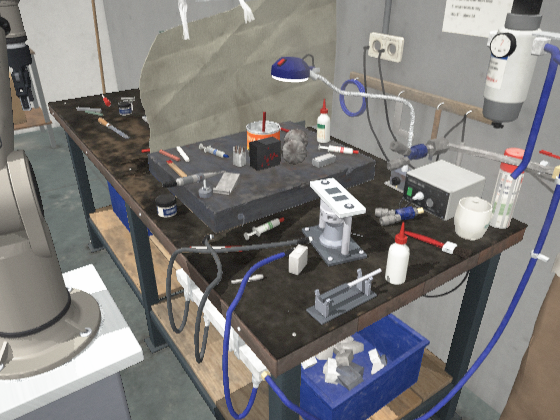

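View pics/top0.png

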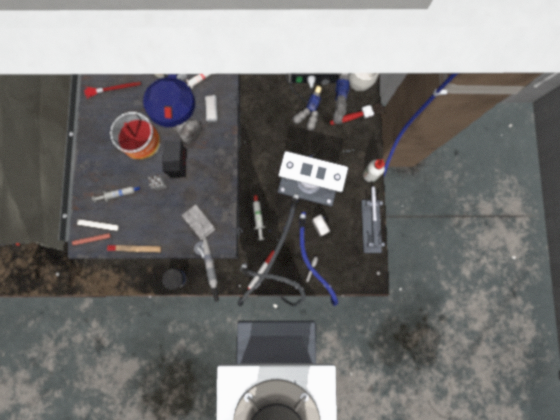

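```bash
cat > h.py <<'E'
import numpy as np, cv2
from scipy.spatial.transform import Rotation as R
from bench import r
def cam(n):
    c=r.calibration(n); return c["K"],np.array(c["origin"]),R.from_rotvec(c["rotation"]).as_matrix(),c
def proj(n,P):
    K,o,M,_=cam(n); p=(np.atleast_2d(P)-o)@M; q=p*[1,-1,-1]; q=q/q[:,2:]
    return (q@K.T)[:,:2]
def back(n,uv,z):
    K,o,M,_=cam(n); uv=np.atleast_2d(uv).astype(float)
    d=np.c_[uv,np.ones(len(uv))]@np.linalg.inv(K).T*[1,-1,-1]@M.T
    return o+d*((z-o[2])/d[:,2])[:,None]
def crop(n,f,u0,v0,u1,v1,s):
    im=r.grab_frame(n)[:,:,::-1]; cv2.imwrite("pics/%s_full.png"%f,im)
    cv2.imwrite("pics/%s.png"%f,cv2.resize(im[v0:v1,u0:u1],None,fx=s,fy=s,interpolation=cv2.INTER_CUBIC))
E
python3 - <<'E'
from h import *
for n in("scene","top"):print(cam(n)[3].keys())
im=cv2.imread("pics/scene0.png");cv2.imwrite("pics/s1.png",cv2.resize(im[165:325,270:420],None,fx=5,fy=5,interpolation=cv2.INTER_CUBIC)[:600*2][:,:])
im2=im[170:270,290:390];cv2.imwrite("pics/s1.png",cv2.resize(im2,None,fx=6,fy=6,interpolation=cv2.INTER_CUBIC))
im2=im[250:330,290:420];cv2.imwrite("pics/s2.png",cv2.resize(im2,None,fx=6,fy=6,interpolation=cv2.INTER_CUBIC))
im=cv2.imread("pics/top0.png")
cv2.imwrite("pics/t1.png",cv2.resize(im[140:260,265:395],None,fx=5,fy=5,interpolation=cv2.INTER_CUBIC))
E
```

```text
dict_keys(['K', 'origin', 'rotation'])
dict_keys(['K', 'origin', 'rotation'])
```

View pics/s1.png

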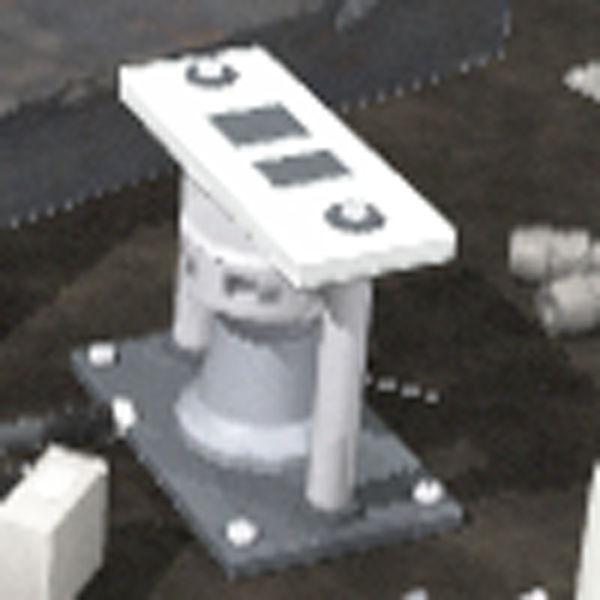

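View pics/s2.png

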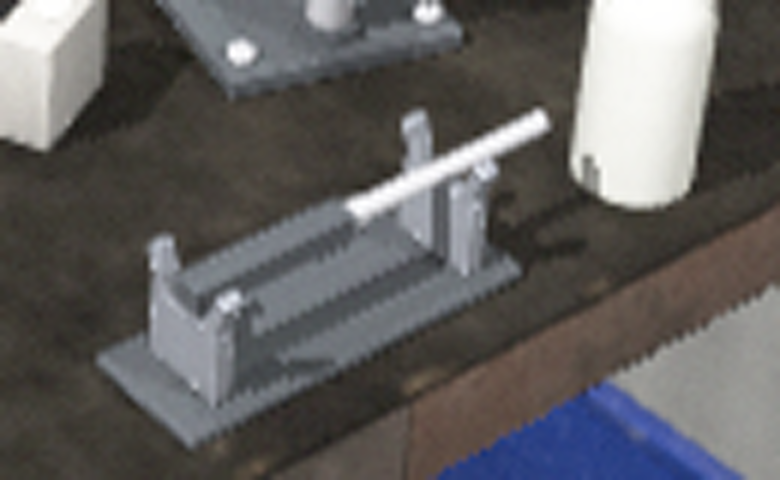

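View pics/t1.png

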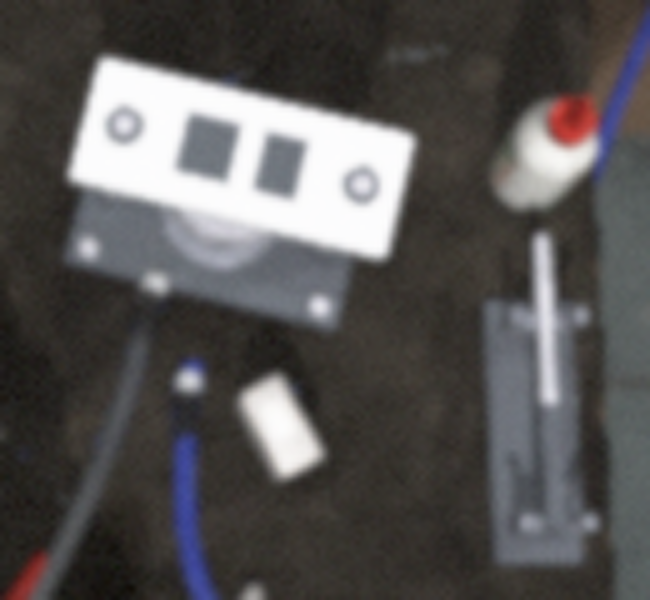

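```bash
cat > fit.py <<'E'
from h import *
from scipy.optimize import least_squares
def unc(p,s,o): return (np.array(p,float)+.5)/s-.5+np.array(o)
tp=unc([(100,55),(415,133),(388,262),(68,183)],5,(265,140))
sp=unc([(118,68),(262,45),(457,236),(300,270)],6,(290,170))
# frame x=away(up). plate 64 x164: corners (+x,+y)=upper-left in top view
L=np.array([(.032,.082),(.032,-.082),(-.032,-.082),(-.032,.082)])
# scene: 118,68 -> (-x,+y); 262,45 -> (+x,+y); 457,236-> (+x,-y); 300,270 -> (-x,-y)
S=L[[3,0,1,2]]
B=np.array([(-.05,.08),(-.05,-.08),(.05,-.08)]); 
bp=unc([(72,352),(232,560),(466,508)],6,(290,170))
bt=unc([(90,188),(62,262),(338,330)],5,(265,140))
def W(L,p,z):
    c,s=np.cos(p[2]),np.sin(p[2]); return np.c_[p[0]+c*L[:,0]-s*L[:,1],p[1]+s*L[:,0]+c*L[:,1],np.full(len(L),z)]
def res(p,full=False):
    z=.138+p[3]
    a=proj("top",W(L,p,z))-tp; b=proj("scene",W(S,p,z))-sp; c=proj("scene",W(B,p,.01))-bp
    d=proj("top",W(B[:2],p,.01))-bt[1:]
    if full: print(a.round(1),b.round(1),c.round(1),d.round(1))
    return np.r_[np.r_[a.ravel(),b.ravel(),c.ravel(),d.ravel()],p[3]/.001]
f=least_squares(res,[.5,-.1,-.2,0],loss="soft_l1"); print(f.x.round(4)); res(f.x,1)
# rest
# top crop: foot corners (485,300)UL,(573,300)UR,(582,562)LR,(497,562)LL ; bar tip (542,232); shaft start (548,405)
c=lambda p:unc(p,5,(265,140)); e=lambda p:unc(p,6,(290,250))
print("foot top", back("top",c([(485,302),(573,302),(582,562),(497,562)]),.006).round(4))
print("foot scene", back("scene",e([(98,360),(190,440),(520,265)]),.006).round(4))
print("shaft top", back("top",c([(542,234),(548,404)]),.04).round(4))
print("shaft scene", back("scene",e([(547,120),(357,212)]),.04).round(4))
print("prongs top",back("top",c([(520,317),(582,316),(528,522),(590,521)]),.052).round(4))
print("prongs scene",back("scene",e([(413,118),(485,170),(162,245),(232,300)]),.052).round(4))
E
python3 fit.py
```

```text
[ 6.551e-01 -9.610e-02 -2.569e-01 -2.000e-04]
[[ 0.7  0.7]
 [-0.1  0.6]
 [-0.4 -1.3]
 [ 0.8 -1.4]] [[-0.3  0.5]
 [-0.4  0.4]
 [ 0.2 -0.5]
 [-0.2 -1.2]] [[-0.6 -0.3]
 [-0.2  0.2]
 [-0.2  0.2]] [[ 0.8 -0.5]
 [-0.1 -0.3]]
foot top [[ 0.6022 -0.2465  0.006 ]
 [ 0.602  -0.297   0.006 ]
 [ 0.4535 -0.2957  0.006 ]
 [ 0.4536 -0.2478  0.006 ]]
foot scene [[ 0.4534 -0.2508  0.006 ]
 [ 0.4546 -0.2973  0.006 ]
 [ 0.6034 -0.2956  0.006 ]]
shaft top [[ 0.6347 -0.272   0.04  ]
 [ 0.539  -0.2714  0.04  ]]
shaft scene [[ 0.6354 -0.2719  0.04  ]
 [ 0.5458 -0.2719  0.04  ]]
prongs top [[ 0.5857 -0.2549  0.052 ]
 [ 0.5862 -0.2889  0.052 ]
 [ 0.4734 -0.2548  0.052 ]
 [ 0.4738 -0.2883  0.052 ]]
prongs scene [[ 0.5855 -0.2554  0.052 ]
 [ 0.5855 -0.2903  0.052 ]
 [ 0.4714 -0.2591  0.052 ]
 [ 0.4727 -0.2927  0.052 ]]
```

```bash
cat >> h.py <<'E'
def go(x,y,z,yaw,verbose=True):
    o=r.get_obs(); M=R.from_rotvec(o["orientation"]); 
    T=R.from_matrix(np.array([[np.cos(yaw),np.sin(yaw),0],[np.sin(yaw),-np.cos(yaw),0],[0,0,-1]]).astype(float))
    w=(M.inv()*T).as_rotvec()/np.pi; s=M.inv().apply(np.array([x,y,z])-o["tcp_pos"])/.2
    print("row",np.r_[w,s].round(4).tolist(), "n>=",round(max(np.linalg.norm(s)*.2/.05,np.linalg.norm(w)*180/8.59),1))
def st():
    o=r.get_obs(); X=R.from_rotvec(o["orientation"]).as_matrix()
    print("t",round(o["clock"],2),"q",o["joints"].round(2),"p",o["tcp_pos"].round(4),"yaw",round(np.degrees(np.arctan2(X[1,0],X[0,0])),1),"zt",X[:,2].round(3),"F",o["contact_force"].round(1),"M",o["moment"].round(2),"g",o["grip_width"].round(4))
E
python3 - <<'E'
from h import *
for z in (.2,.3,.4): print("lamp",back("top",[(170,85),(190,100),(170,122)],z).round(3))
print("lamp scene",back("scene",[(290,80)],.35).round(3))
print("bottle", back("top",np.array([(533,185),(575,120)])/5+[265,140],.05).round(3), back("scene",[(397,283)],0).round(3))
print("insert",back("top",np.array([(283,425)])/5+[265,140],.046).round(3))
st(); go(.31,.48,.23,np.radians(170))
E
```

```text
lamp [[0.858 0.259 0.2  ]
 [0.818 0.209 0.2  ]
 [0.762 0.256 0.2  ]]
lamp [[0.807 0.23  0.3  ]
 [0.773 0.185 0.3  ]
 [0.723 0.227 0.3  ]]
lamp [[0.757 0.201 0.4  ]
 [0.727 0.162 0.4  ]
 [0.684 0.198 0.4  ]]
lamp scene [[0.679 0.122 0.35 ]]
bottle [[ 0.659 -0.267  0.05 ]
 [ 0.696 -0.291  0.05 ]] [[ 0.672 -0.291  0.   ]]
insert [[ 0.526 -0.125  0.046]]Traceback (most recent call last):
  File "<stdin>", line 6, in <module>
  File "h.py", line 23, in st
    print("t",round(o["clock"],2),"q",o["joints"].round(2),"p",o["tcp_pos"].round(4),"yaw",round(np.degrees(np.arctan2(X[1,0],X[0,0])),1),"zt",X[:,2].round(3),"F",o["contact_force"].round(1),"M",o["moment"].round(2),"g",o["grip_width"].round(4))
                                                                                                                                                                                                                            ^^^^^^^^^^^^^^^^^^^^^
AttributeError: 'float' object has no attribute 'round'
```

```bash
sed -i 's/o\["grip_width"\].round(4)/round(float(o["grip_width"]),4)/' h.py; python3 - <<'E'
from h import *
st(); go(.31,.48,.23,np.radians(170))
E
```

```text
t 0.1 q [-1.44  0.48  0.02  1.56 -0.01  1.11 -0.08] p [0.1582 0.6557 0.2305] yaw 166.4 zt [-0.    -0.002 -1.   ] F [ 0.6 -0.4 -0.5] M [ 0.   -0.04  0.07] g 0.0855
row [-0.0005, 0.0, -0.0198, -0.9438, -0.6758, 0.0034] n>= 4.6
```

```bash
python3 -m jog '[0,0,-0.02,-0.47,-0.34,0,1, 0,0,-0.02,-0.94,-0.68,0,1, 0,0,-0.02,-0.94,-0.68,0,1, 0,0,-0.02,-0.94,-0.68,0,1, 0,0,-0.02,-0.94,-0.68,0,1, 0,0,-0.02,-0.94,-0.68,0,1]'; python3 - <<'E'
from h import *
st(); go(.45,.3,.23,np.radians(176))
E
```

```text
clock: 0.7
tcp_pos: [0.3138, 0.4743, 0.2305]
orientation: [0.287, 3.127, -0.006]
contact_force: [1.1, -0.0, 0.3]
grip_width: 0.0856
t 0.7 q [-1.15  0.3   0.07  1.82 -0.02  1.02  0.31] p [0.3138 0.4743 0.2305] yaw 169.5 zt [ 0.001 -0.004 -1.   ] F [ 1.1 -0.   0.3] M [ 0.02 -0.05 -0.01] g 0.0856
row [-0.0013, 0.0006, -0.036, -0.8282, -0.7331, 0.0073] n>= 4.4
```

```bash
python3 -m jog '[0,0,-0.02,-0.42,-0.36,0,1, 0,0,-0.036,-0.83,-0.73,0,1, 0,0,-0.036,-0.83,-0.73,0,1, 0,0,-0.036,-0.83,-0.73,0,1, 0,0,-0.036,-0.83,-0.73,0,1]'; python3 - <<'E'
from h import *
st(); go(.49,.11,.23,np.radians(180))
E
```

```text
clock: 1.2
tcp_pos: [0.4525, 0.2971, 0.2314]
orientation: [0.115, 3.137, -0.008]
contact_force: [0.6, 0.9, 1.6]
grip_width: 0.0853
t 1.2 q [-0.83  0.26  0.16  1.88 -0.04  1.01  0.84] p [0.4525 0.2971 0.2314] yaw 175.8 zt [ 0.002 -0.005 -1.   ] F [0.6 0.9 1.6] M [-0.   -0.03  0.01] g 0.0853
row [-0.0017, 0.0006, -0.0234, -0.2555, -0.9191, 0.0123] n>= 3.8
```

```bash
python3 -m jog '[0,0,-0.023,-0.13,-0.46,0,1, 0,0,-0.023,-0.26,-0.92,0,1, 0,0,-0.023,-0.26,-0.92,0,1, 0,0,-0.023,-0.26,-0.92,0,1]'; python3 - <<'E'
from h import *
st(); go(.50,-.085,.23,np.radians(180))
E
```

```text
clock: 1.6
tcp_pos: [0.4909, 0.1082, 0.2324]
orientation: [0.001, 3.14, -0.008]
contact_force: [0.2, 0.9, -0.6]
grip_width: 0.0854
t 1.6 q [-0.57  0.19  0.26  1.97 -0.05  0.98  1.28] p [0.4909 0.1082 0.2324] yaw 180.0 zt [ 0.002 -0.005 -1.   ] F [ 0.2  0.9 -0.6] M [-0.01 -0.05  0.01] g 0.0854
row [-0.0017, 0.0006, -0.0003, -0.0462, -0.966, 0.0173] n>= 3.9
```

```bash
python3 -m jog '[0,0,0,-0.02,-0.48,0,1, 0,0,0,-0.046,-0.966,0.01,1, 0,0,0,-0.046,-0.966,0.015,0.7, 0,0,0,-0.046,-0.966,0.015,0.6]'; python3 - <<'E'
from h import *
st(); go(.503,-.272,.15,np.radians(180))
E
```

```text
clock: 2.0
tcp_pos: [0.4999, -0.0866, 0.2305]
orientation: [0.001, 3.14, -0.008]
contact_force: [0.3, 0.6, 0.0]
grip_width: 0.0594
t 2.0 q [-0.29  0.2   0.39  1.97 -0.09  0.98  1.71] p [ 0.4999 -0.0866  0.2305] yaw 180.0 zt [ 0.002 -0.005 -1.   ] F [0.3 0.6 0. ] M [ 0.01 -0.05  0.03] g 0.0594
row [-0.0017, 0.0006, -0.0001, -0.0152, -0.9251, 0.4072] n>= 4.0
```

```bash
python3 -m jog '[-0.002,0,0,-0.01,-0.5,0.1,0.6, -0.002,0,0,-0.015,-0.925,0.4,0.6, -0.002,0,0,-0.015,-0.925,0.4,0.6, -0.002,0,0,-0.015,-0.925,0.4,0.6, -0.002,0,0,-0.015,-0.925,0.4,0.6]'; python3 - <<'E'
from h import *
st(); go(.503,-.272,.0213,np.radians(180))
crop("top","t3",330,170,400,270,6)
crop("scene","s3",290,200,420,320,6)
E
```

```text
clock: 2.5
tcp_pos: [0.5002, -0.2771, 0.1487]
orientation: [-0.012, -3.139, 0.002]
contact_force: [-0.4, 0.8, 0.9]
grip_width: 0.0514
t 2.5 q [ 0.06  0.43  0.44  1.91 -0.23  0.86  2.17] p [ 0.5002 -0.2771  0.1487] yaw 179.6 zt [-0.003 -0.001 -1.   ] F [-0.4  0.8  0.9] M [0.05 0.1  0.04] g 0.0514
row [-0.0003, -0.0009, -0.0024, -0.0153, 0.0264, 0.6369] n>= 2.6
```

View pics/t3.png

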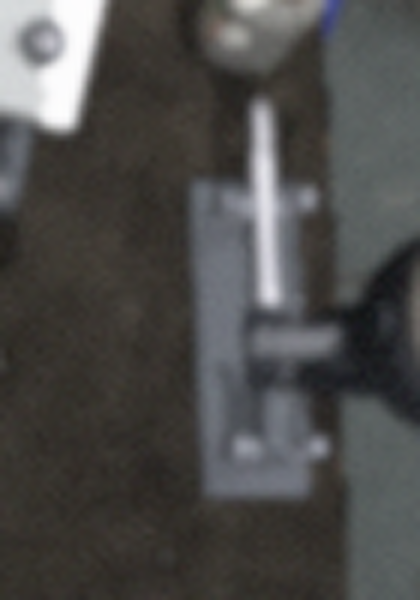

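View pics/s3.png

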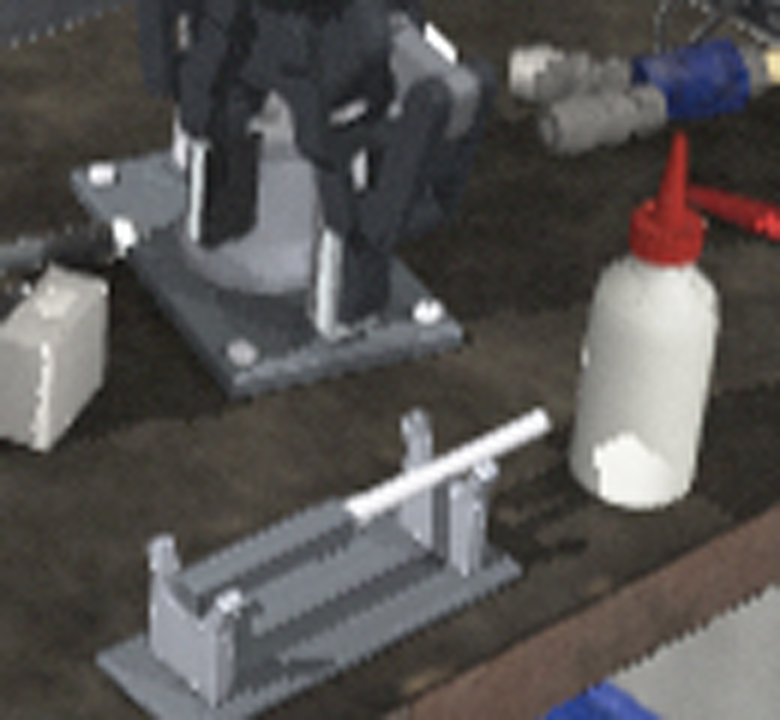

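```bash
python3 -m jog '[0,0,-0.002,-0.015,0.026,0.22,0.6, 0,-0.001,-0.002,-0.015,0.026,0.44,0.6, 0,-0.001,-0.002,-0.015,0.026,0.55,0.6, 0,-0.001,-0.002,-0.015,0.026,0.637,0.6, 0,-0.001,-0.002,-0.015,0.026,0.637,0.6]' 60; python3 - <<'E'
from h import *
st(); go(.503,-.272,.0213,np.radians(180))
E
```

```text
clock: 3.1
tcp_pos: [0.5051, -0.2638, 0.0213]
orientation: [0.011, -3.141, -0.006]
contact_force: [-0.1, 0.4, -0.3]
grip_width: 0.0511
t 3.1 q [ 0.12  0.61  0.33  1.97 -0.34  0.61  2.26] p [ 0.5051 -0.2638  0.0213] yaw -179.6 zt [-0.     0.004 -1.   ] F [-0.1  0.4 -0.3] M [ 0.03  0.01 -0.03] g 0.0511
row [0.0013, -0.0, 0.0023, 0.011, -0.0411, -0.0003] n>= 0.2
```

```bash
python3 -m jog '[0.001,0,0.002,0.011,-0.041,0,0.6, 0.001,0,0.002,0.011,-0.041,0,0.6, 0.001,0,0.002,0.011,-0.041,0,0.6]' 60; python3 - <<'E'
from h import *
st(); go(.503,-.272,.0213,np.radians(180))
E
```

```text
clock: 3.4
tcp_pos: [0.5039, -0.2722, 0.0225]
orientation: [-0.001, 3.14, 0.0]
contact_force: [-0.6, 0.1, -0.5]
grip_width: 0.0509
t 3.4 q [ 0.13  0.61  0.34  1.97 -0.34  0.61  2.26] p [ 0.5039 -0.2722  0.0225] yaw -180.0 zt [ 0.002  0.    -1.   ] F [-0.6  0.1 -0.5] M [-0.    0.01  0.01] g 0.0509
row [0.0001, 0.0006, 0.0003, 0.0044, 0.0011, 0.006] n>= 0.0
```

```bash
python3 -m jog '[0,0,0,0,0,0.006,0.3, 0,0,0,0,0,0.006,0, 0,0,0,0,0,0.006,0, 0,0,0,0,0,0.006,0, 0,0,0,0,0,0.006,0, 0,0,0,0,0,0.006,0]' 100; python3 - <<'E'
from h import *
st()
E
```

```text
clock: 4.0
tcp_pos: [0.5041, -0.2722, 0.0219]
orientation: [-0.001, 3.139, 0.001]
contact_force: [-1.5, 1.2, 6.1]
grip_width: 0.0101
t 4.0 q [ 0.13  0.62  0.34  1.97 -0.34  0.61  2.26] p [ 0.5041 -0.2722  0.0219] yaw -180.0 zt [ 0.003  0.    -1.   ] F [-1.5  1.2  6.1] M [ 0.2   0.24 -0.04] g 0.0101
```

```bash
python3 -m jog '[0,0,0,0,0,0,0, 0,0,0,0,0,-0.05,0, 0,0,0,0,0,-0.15,0, 0,0,0,0,0,-0.3,0, 0,0,0,0,0,-0.45,0, 0,0,0,0,0,-0.55,0, 0,0,0,0,0,-0.55,0]' 100; python3 - <<'E'
from h import *
st()
crop("top","t4",300,140,400,270,4)
crop("scene","s4",290,200,420,320,6)
E
```

```text
clock: 4.7
tcp_pos: [0.5055, -0.2734, 0.1351]
orientation: [-0.0, 3.134, -0.002]
contact_force: [0.1, -0.4, -1.7]
grip_width: 0.0096
t 4.7 q [ 0.06  0.45  0.43  1.92 -0.25  0.82  2.19] p [ 0.5055 -0.2734  0.1351] yaw -180.0 zt [ 0.008 -0.001 -1.   ] F [ 0.1 -0.4 -1.7] M [-0.01 -0.01 -0.  ] g 0.0096
```

View pics/t4.png

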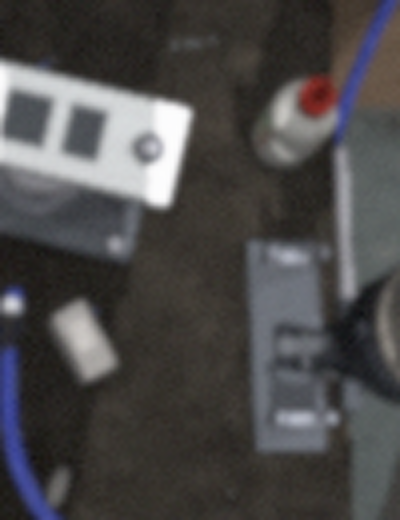

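View pics/s4.png

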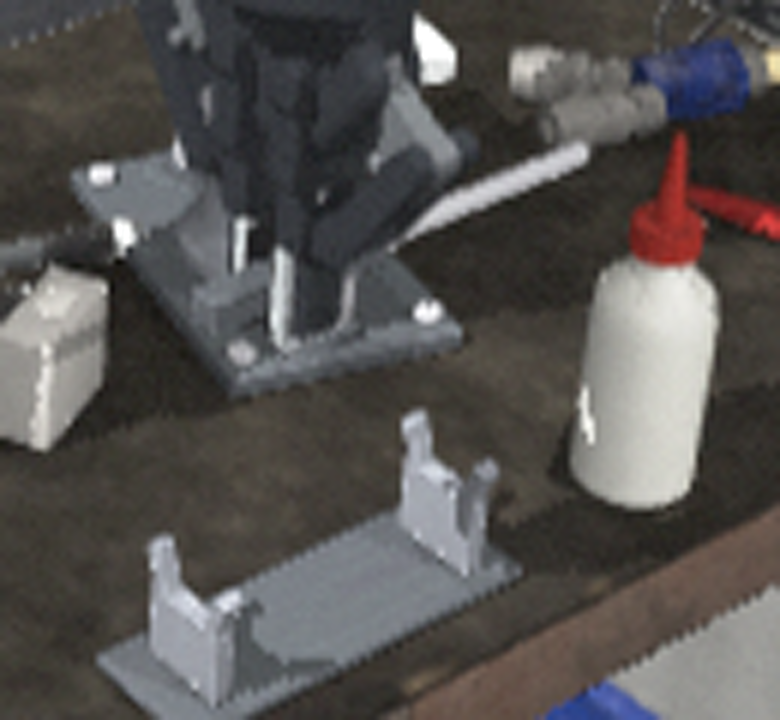

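```bash
python3 - <<'E'
from h import *
im=cv2.imread("pics/scene0.png"); u0,v0,u1,v1,s=315,200,355,232,18
c=cv2.resize(im[v0:v1,u0:u1],None,fx=s,fy=s,interpolation=cv2.INTER_CUBIC)
def pt(P): return tuple(int(a) for a in (proj("scene",P)[0]-[u0,v0]+.5)*s)
C=np.array([.6551,-.0961])
for z in (.081,.095,.109):
  for a in range(150,300,10):
    P=[*(C+.036*np.array([np.cos(np.radians(a)),np.sin(np.radians(a))])),z]
    cv2.circle(c,pt(P),2,(0,0,255),-1)
    if z==.095: cv2.putText(c,str(a),pt(P),0,.4,(0,160,0),1)
cv2.imwrite("pics/ring.png",c); print(c.shape)
c=cv2.resize(im[v0:v1,u0:u1],None,fx=s,fy=s,interpolation=cv2.INTER_CUBIC); cv2.imwrite("pics/ring0.png",c)
E
```

```text
(576, 720, 3)
```

View pics/ring.png

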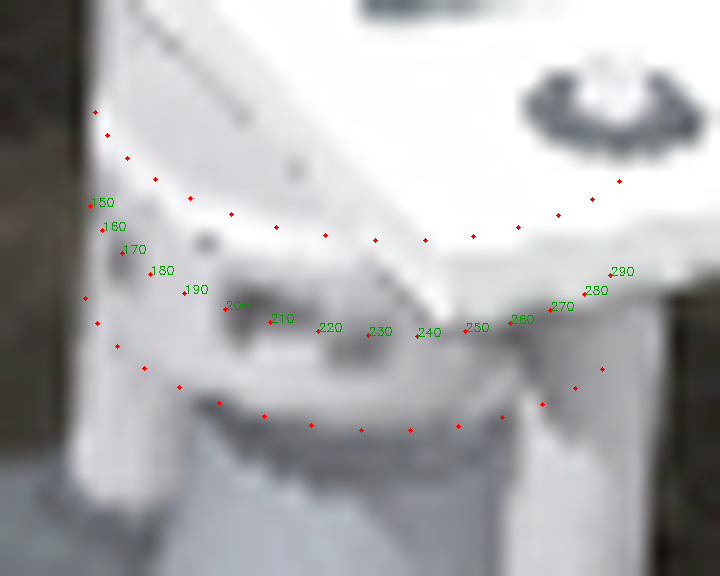

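View pics/ring0.png

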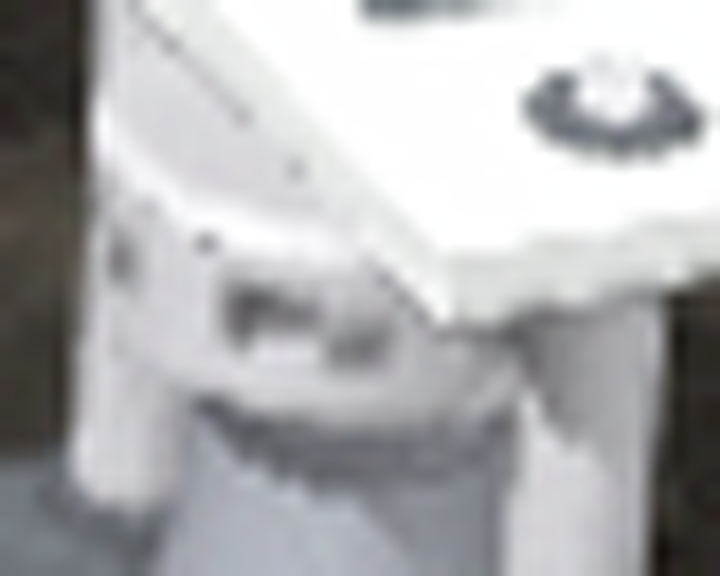

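```bash
python3 - <<'E'
from h import *
go(.47,-.13,.155,np.radians(168))
E
```

```text
row [0.0003, 0.001, 0.0669, 0.168, 0.7108, -0.115] n>= 3.0
```

```bash
python3 -m jog '[0,0,0.02,0.17,0.1,-0.1,0, 0,0.001,0.04,0.17,0.35,-0.11,0, 0,0.001,0.067,0.17,0.6,-0.11,0, 0,0.001,0.067,0.17,0.71,-0.11,0, 0,0.001,0.067,0.17,0.71,-0.11,0]'; python3 - <<'E'
from h import *
st(); go(.486,0.0015,.155,np.radians(150))
E
```

```text
clock: 5.3
tcp_pos: [0.4688, -0.1258, 0.1526]
orientation: [-0.318, -3.122, -0.004]
contact_force: [-0.2, -0.1, -1.1]
grip_width: 0.0098
t 5.3 q [-0.27  0.29  0.47  2.1  -0.18  0.8   1.69] p [ 0.4688 -0.1258  0.1526] yaw 168.4 zt [-0.003  0.003 -1.   ] F [-0.2 -0.1 -1.1] M [-0.08 -0.03 -0.01] g 0.0098
row [0.0004, -0.0012, 0.1021, 0.0441, 0.6406, -0.0107] n>= 2.6
```

```bash
python3 -m jog '[0,-0.001,0.03,0.04,0.2,-0.01,0, 0,-0.001,0.06,0.044,0.4,-0.01,0, 0,-0.001,0.1,0.044,0.6,-0.01,0, 0,-0.001,0.102,0.044,0.64,-0.01,0, 0,-0.001,0.102,0.044,0.64,-0.01,0]'; python3 - <<'E'
from h import *
st()
ims=[r.grab_frame("scene").astype(float) for _ in range(3)]
im=np.mean(ims,0)[:,:,::-1]; cv2.imwrite("pics/s5_full.png",im)
u0,v0,u1,v1,s=310,185,360,230,13
cv2.imwrite("pics/s5.png",cv2.resize(im[v0:v1,u0:u1],None,fx=s,fy=s,interpolation=cv2.INTER_NEAREST))
im=r.grab_frame("top")[:,:,::-1]; cv2.imwrite("pics/t5.png",cv2.resize(im[110:260,250:400],None,fx=4,fy=4,interpolation=cv2.INTER_CUBIC))
E
```

```text
clock: 5.8
tcp_pos: [0.4858, 0.0021, 0.154]
orientation: [-0.807, -3.034, -0.0]
contact_force: [-0.0, -0.3, -0.7]
grip_width: 0.01
t 5.8 q [-0.55  0.29  0.49  2.1  -0.19  0.8   1.11] p [0.4858 0.0021 0.154 ] yaw 150.2 zt [-0.002  0.001 -1.   ] F [-0.  -0.3 -0.7] M [ 0.02  0.   -0.04] g 0.01[ WARN:0@5.049] global loadsave.cpp:1063 imwrite_ Unsupported depth image for selected encoder is fallbacked to CV_8U.
```

View pics/s5.png

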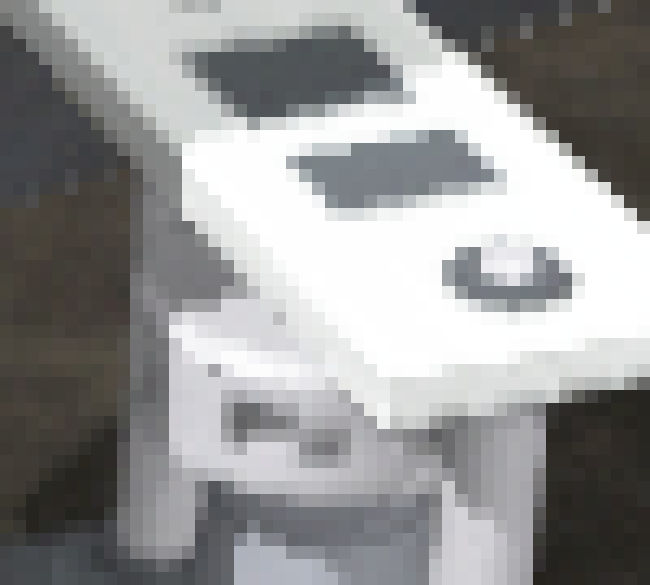

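View pics/t5.png

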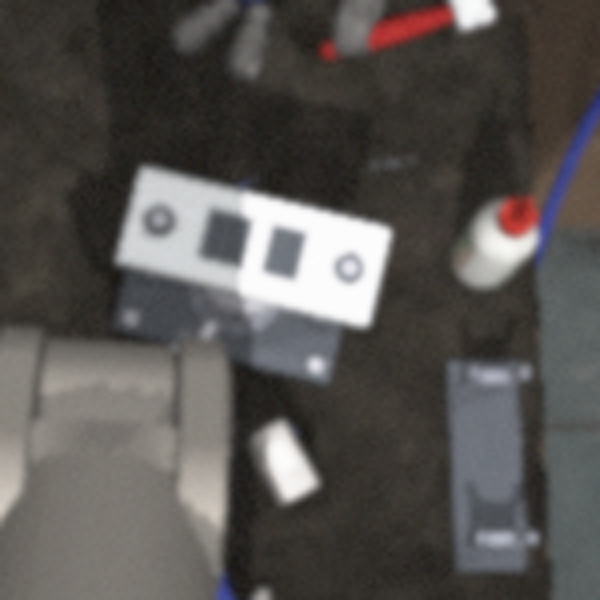

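```bash
python3 - <<'E'
import cv2,numpy as np
for f in ("pics/scene0.png","pics/s5_full.png"):
    im=cv2.imread(f).mean(2).round().astype(int)
    print(f, "cols 318..346"); 
    for v in range(208,226): print(v,*["%3d"%a for a in im[v,318:347]])
E
```

```text
pics/scene0.png cols 318..346
208  60  62 207 236 237 223 216 218 215 217 217 217 218 218 232 236 250 254 254 254 254 254 254 254 254 254 254 244 220
209  63  68 174 215 241 239 225 217 214 216 217 215 217 191 229 232 236 250 254 254 254 254 254 254 254 254 254 254 254
210  67  83 160 195 231 240 245 227 223 217 216 216 216 217 224 232 235 236 251 254 254 254 254 254 254 254 254 255 254
211  69  80 148 201 202 202 244 245 243 241 235 222 217 216 215 229 227 232 235 251 254 254 254 254 254 254 254 254 255
212  75  87 168 177 199 204 222 244 245 252 252 247 240 236 236 228 225 238 232 231 253 255 254 255 255 254 252 253 254
213  73  96 189 149 175 207 212 213 165 228 249 252 252 247 249 241 233 241 236 233 231 253 252 254 254 249 231 221 221
214  73 104 181 129 161 207 211 213 214 208 209 217 226 223 236 233 229 206 233 236 232 232 221 219 221 222 221 221 220
215  73 113 184 151 169 203 209 211 212 180 171 189 192 203 202 204 202 195 173 231 237 238 221 221 220 221 217 216 223
216  69 120 190 198 187 208 211 210 209 153 106 105 136 168 173 201 192 190 184 164 231 246 219 222 218 206 19
[... 2580 characters left out ...]
 142 175 205 208 212 214 214 214 215 212 200 168 159 155 171 188 181 175 170 158 157 157 112 128 142
221  42  91 129 138 143 163 176 175 189 191 208 213 212 212 208 204 200 196 190 186 179 173 166 161 179 165 150 131 141
222  47  94 128 139 151 166 168 124  87 119 166 188 190 187 189 192 191 184 179 175 170 160 158 172 161 151 202 132 143
223  45  99 129 140 159 166 169 129  79  94 101 106 123 124 144 157 157 153 151 146 146 129 144 141 113 124 201 164 145
224  57 112 132 145 161 165 167 108  83  84  97 103 106 110 113 115 115 115 116 114 119 120 126 122 117 139 204 213 172
225  73 116 132 146 160 165 167  89  87  95  90 125 100 105 108 110 110 112 114 112 125 125 119 113 128 143 203 212 211
```

```bash
python3 - <<'E'
from h import *
im=cv2.imread("pics/scene0.png"); u0,v0,u1,v1,s=318,204,348,226,13
C=np.array([.6551,-.0961]); out=[]
for ang in (204,208,212,228):
    c=cv2.resize(im[v0:v1,u0:u1],None,fx=s,fy=s,interpolation=cv2.INTER_NEAREST)
    def pt(P): return tuple(int(a) for a in (proj("scene",P)[0]-[u0,v0]+.5)*s)
    for k in (-60,0):
        a=np.radians(ang+k); e=np.array([np.cos(a),np.sin(a)]); t=np.array([-e[1],e[0]])
        for rad,col in ((.0356,(0,0,255)),(.010,(0,200,0))):
            P=[[*(C+rad*e+y*t),.095+z] for y,z in((-.005,-.005),(.005,-.005),(.005,.005),(-.005,.005))]
            cv2.polylines(c,[np.array([pt(p) for p in P])],True,col,1)
    cv2.putText(c,str(ang),(5,15),0,.5,(255,0,0),1); out.append(c)
cv2.imwrite("pics/hole.png",np.vstack([np.hstack(out[:2]),np.hstack(out[2:])]))
E
```

```text
(no output)
```

View pics/hole.png

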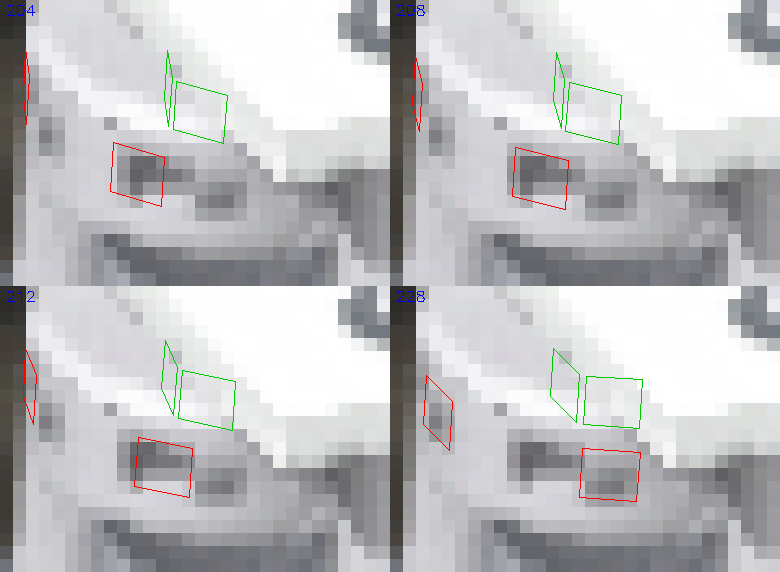

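```bash
cat >> h.py <<'E'
C=np.array([.6551,-.0961])
def pol(phi,rad,z=.0763,dphi=0):
    "TCP target at bar azimuth phi deg and distance rad from jack axis"
    a=np.radians(phi); print("phi",phi,"r",rad,end=" "); go(C[0]+rad*np.cos(a),C[1]+rad*np.sin(a),z,np.radians(phi+dphi))
def ps():
    o=r.get_obs(); X=R.from_rotvec(o["orientation"]).as_matrix(); d=o["tcp_pos"][:2]-C; ph=np.arctan2(d[1],d[0]); F=o["contact_force"]
    e=np.array([np.cos(ph),np.sin(ph)]);t=np.array([-e[1],e[0]]); rr=np.hypot(*d)
    Mz=o["moment"][2]; 
    print("t",round(o["clock"],2),"phi",round(np.degrees(ph)%360,1),"r",round(rr,4),"z",round(o["tcp_pos"][2],4),"yaw",round(np.degrees(np.arctan2(X[1,0],X[0,0]))%360,1),"zt",X[:2,2].round(3),"Fr",round(F[:2]@e,1),"Ft",round(F[:2]@t,1),"Fz",round(F[2],1),"M",o["moment"].round(2),"Tz",round(rr*(F[:2]@t)+Mz,2),"q",o["joints"].round(2),"g",round(float(o["grip_width"]),4))
E
python3 - <<'E'
from h import *
ps(); pol(150,.195)
E
```

```text
t 6.0 phi 150.7 r 0.1945 z 0.1546 yaw 149.9 zt [-0.001  0.001] Fr 0.6 Ft 0.3 Fz -0.3 M [-0.04  0.02 -0.02] Tz 0.04 q [-0.54  0.28  0.5   2.1  -0.19  0.8   1.11] g 0.01
phi 150 r 0.195 row [0.0, -0.0004, -0.0008, 0.0019, 0.0115, 0.3914] n>= 1.6
```

```bash
python3 -m jog '[0,0,0,0.002,0.011,0.13,0, 0,0,0,0.002,0.011,0.26,0, 0,0,-0.001,0.002,0.011,0.39,0, 0,0,-0.001,0.002,0.011,0.39,0, 0,0,-0.001,0.002,0.011,0.39,0]'; python3 - <<'E'
from h import *
ps(); pol(150,.165)
crop("scene","s6",290,180,370,240,9)
crop("top","t6",250,120,360,220,5)
o=r.get_obs(); M=R.from_rotvec(o["orientation"]).as_matrix(); tip=o["tcp_pos"]-M[:,2]*.0187-M[:,0]*.13
print(tip, (proj("scene",tip)-[290,180]+.5)*9)
E
```

```text
clock: 6.5
tcp_pos: [0.486, -0.0, 0.0768]
orientation: [-0.814, -3.032, 0.001]
contact_force: [0.4, 0.1, -0.7]
grip_width: 0.0101
t 6.5 phi 150.4 r 0.1945 z 0.0768 yaw 149.9 zt [-0.002  0.   ] Fr -0.3 Ft -0.3 Fz -0.7 M [-0.03  0.05  0.03] Tz -0.03 q [-0.48  0.42  0.43  2.15 -0.29  0.63  1.2 ] g 0.0101
phi 150 r 0.165 row [-0.0003, -0.0005, -0.0004, -0.1475, 0.0071, 0.0024] n>= 0.6
[ 0.59965164 -0.06442919  0.09656581] [[164.27003827 282.78574751]]
```

View pics/s6.png

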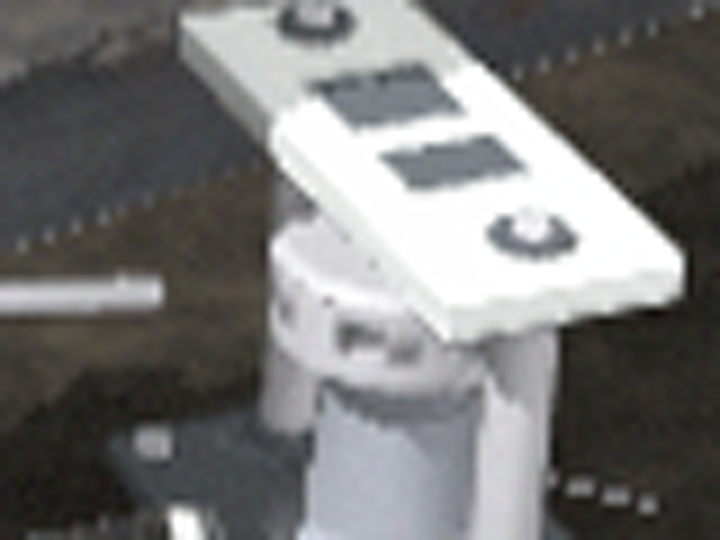

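View pics/t6.png

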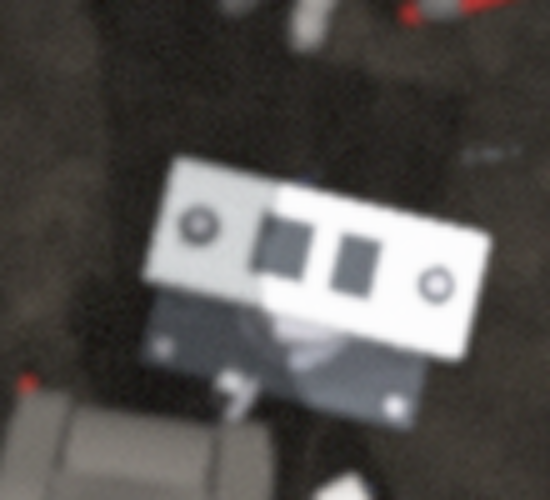

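```bash
python3 - <<'E'
from h import *
o=r.get_obs(); M=R.from_rotvec(o["orientation"]).as_matrix()
for L in (.13,.11,.09,.07,.05):
    p=o["tcp_pos"]-M[:,2]*.0187-M[:,0]*L; print(L,((proj("scene",p)-[290,180]+.5)*9).round(0),proj("scene",p).round(1))
im=cv2.imread("pics/s6_full.png").mean(2)
for u in range(290,311,2): 
    c=im[205:220,u]; print(u,c.round().astype(int))
E
```

```text
0.13 [[164. 283.]] [[307.8 210.9]]
0.11 [[ 88. 286.]] [[299.2 211.3]]
0.09 [[ 11. 289.]] [[290.7 211.6]]
0.07 [[-66. 292.]] [[282.2 212. ]]
0.05 [[-143.  295.]] [[273.6 212.3]]
290 [ 67  71  72  69  69  70 131 202 196 143  63  67  67  61  57]
292 [ 68  89 105  74  68  72 135 204 193 141  57  67  65  63  56]
294 [ 67  70  60  69  72  76 138 198 191 135  62  71  73  66  62]
296 [ 68  66  67  68  70  82 140 200 188 137  69  79  79  72  63]
298 [101  63  65  62  64  80 145 197 182 132  73  77  77  73  72]
300 [ 63  67  66  57  61  78 146 196 183 134  67  72  70  74  70]
302 [ 68  65  60  64  64  89 152 195 172 105  65  68  71  75  69]
304 [ 59  54  58  62  65 103 169 193 168 103  64  69  74  73  66]
306 [ 61  56  57  62  62  97 168 199 166 101  64  67  70  62  64]
308 [65 63 62 63 66 62 76 88 77 65 65 71 66 62 59]
310 [63 62 71 62 64 65 70 70 65 55 64 63 59 58 56]
```

```bash
python3 -m jog '[0,0,0,-0.05,0.007,0,0, 0,0,0,-0.1,0.007,0,0, 0,0,0,-0.12,0.007,0,0, 0,0,0,-0.14,0.007,0,0, 0,0,0,-0.15,0.007,0,0, 0,0,0,-0.16,0.007,0,0]'; python3 - <<'E'
from h import *
ps(); pol(150,.150)
crop("scene","s7",290,180,370,240,9)
E
```

```text
clock: 7.2
tcp_pos: [0.5153, -0.0143, 0.0777]
orientation: [0.814, 3.034, 0.001]
contact_force: [-0.6, 0.3, -1.5]
grip_width: 0.0098
t 7.2 phi 149.7 r 0.162 z 0.0777 yaw 150.0 zt [0.    0.001] Fr 0.7 Ft 0.0 Fz -1.5 M [-0.05  0.1  -0.06] Tz -0.05 q [-0.43  0.46  0.42  2.08 -0.3   0.66  1.24] g 0.0098
phi 150 r 0.15 row [0.0003, -0.0001, -0.0002, -0.06, -0.0046, 0.0068] n>= 0.2
```

View pics/s7.png

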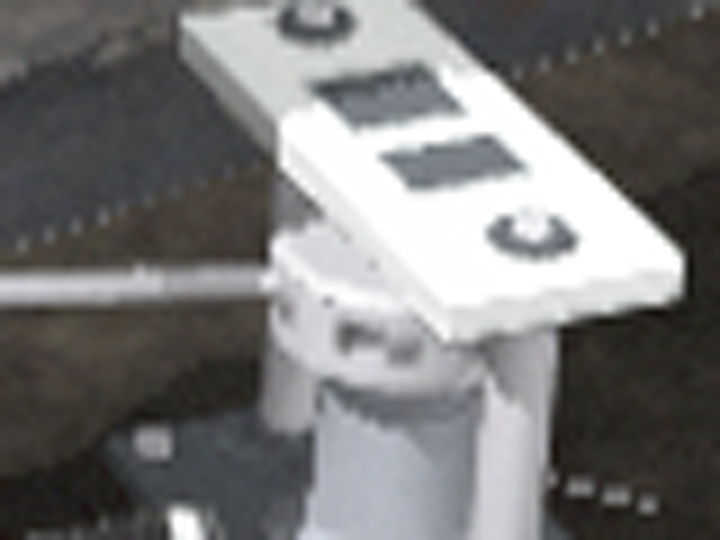

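```bash
python3 -m jog '[0,0,0,-0.015,-0.002,0.003,0, 0,0,0,-0.03,-0.004,0.006,0, 0,0,0,-0.045,-0.004,0.006,0, 0,0,0,-0.06,-0.004,0.006,0]'; python3 - <<'E'
from h import *
ps(); pol(150,.142)
E
```

```text
clock: 7.65
tcp_pos: [0.5258, -0.0212, 0.0765]
orientation: [0.814, 3.034, 0.001]
contact_force: [-0.4, 0.6, -1.3]
grip_width: 0.0101
t 7.65 phi 149.9 r 0.1494 z 0.0765 yaw 150.0 zt [0.001 0.001] Fr 0.7 Ft -0.3 Fz -1.3 M [-0.06  0.02 -0.05] Tz -0.1 q [-0.41  0.47  0.42  2.06 -0.31  0.67  1.26] g 0.0101
phi 150 r 0.142 row [0.0003, 0.0001, -0.0002, -0.0371, -0.001, 0.001] n>= 0.1
```

```bash
python3 -m jog '[0,0,0,-0.018,-0.001,0,0, 0,0,0,-0.032,-0.001,0,0, 0,0,-0.011,-0.034,-0.025,0,0, 0,0,-0.022,-0.034,-0.05,0,0, 0,0,-0.033,-0.036,-0.075,0,0]'; python3 - <<'E'
from h import *
ps(); 
E
```

```text
clock: 8.15
tcp_pos: [0.5251, -0.0374, 0.0766]
orientation: [0.651, 3.072, 0.002]
contact_force: [1.9, 1.5, -0.9]
grip_width: 0.0103
t 8.15 phi 155.7 r 0.1427 z 0.0766 yaw 156.1 zt [0.001 0.001] Fr -1.1 Ft -2.1 Fz -0.9 M [ 0.6  -0.24  0.33] Tz 0.02 q [-0.36  0.47  0.39  2.06 -0.29  0.66  1.38] g 0.0103
```

```bash
python3 -m jog '[0,0,-0.033,-0.004,-0.075,0,0, 0,0,-0.067,-0.016,-0.149,0,0, 0,0,-0.1,-0.035,-0.221,0,0, 0,0,-0.133,-0.062,-0.291,0,0, 0,0,-0.167,-0.096,-0.357,0,0, 0,0,-0.2,-0.137,-0.42,0,0, 0,0,-0.233,-0.184,-0.478,0,0, 0,0,-0.267,-0.237,-0.531,0,0, 0,0,-0.3,-0.295,-0.578,0,0]'; python3 - <<'E'
from h import *
ps(); 
crop("scene","s8",290,180,370,240,9)
E
```

```text
clock: 9.05
tcp_pos: [0.5312, -0.1667, 0.0762]
orientation: [0.823, -3.032, -0.004]
contact_force: [-2.0, 2.9, 1.1]
grip_width: 0.0097
t 9.05 phi 209.7 r 0.1426 z 0.0762 yaw 210.4 zt [-0.001  0.002] Fr 0.3 Ft -3.6 Fz 1.1 M [0.72 0.23 0.39] Tz -0.12 q [ 0.08  0.49  0.15  1.97 -0.11  0.69  2.4 ] g 0.0097
```

View pics/s8.png

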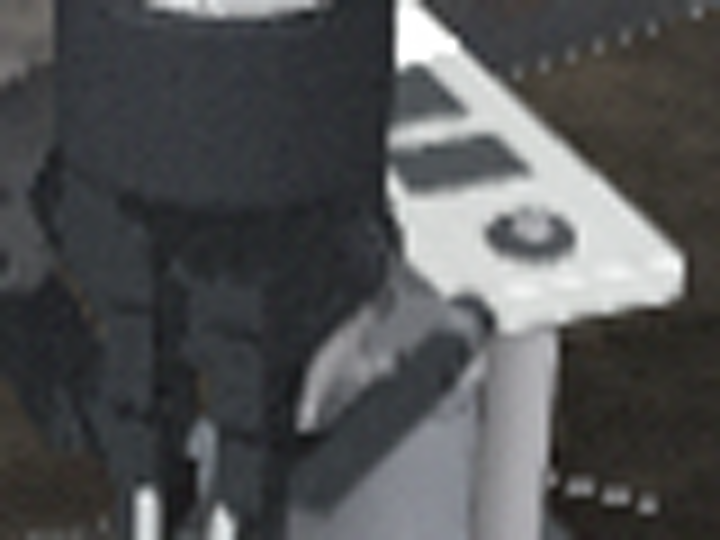

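```bash
python3 -m jog '[0,0,-0.033,-0.004,-0.075,0,0, 0,0,-0.067,-0.016,-0.149,0,0, 0,0,-0.092,-0.029,-0.204,0,0, 0,0,-0.092,-0.029,-0.204,0,0]'; python3 - <<'E'
from h import *
ps(); pol(226.5,.19)
E
```

```text
clock: 9.5
tcp_pos: [0.5582, -0.2015, 0.0763]
orientation: [-1.254, 2.88, 0.002]
contact_force: [-1.6, 3.1, 0.1]
grip_width: 0.0096
t 9.5 phi 227.4 r 0.1431 z 0.0763 yaw 227.1 zt [0.    0.001] Fr -1.2 Ft -3.3 Fz 0.1 M [0.68 0.38 0.34] Tz -0.14 q [ 0.18  0.53  0.08  1.88 -0.06  0.73  2.69] g 0.0096
phi 226.5 r 0.19 row [0.0002, 0.0004, 0.0031, 0.2343, 0.0137, -0.0] n>= 0.9
```

```bash
python3 -m jog '[0,0,0.004,0.0,0.012,0,0, 0,0,0.004,0.05,0.014,0,0, 0,0,0.004,0.12,0.014,0,0, 0,0,0.004,0.19,0.014,0,0, 0,0,0.004,0.235,0.014,0,0, 0,0,0.004,0.235,0.014,0,0]'; python3 - <<'E'
from h import *
ps()
E
```

```text
clock: 10.1
tcp_pos: [0.5222, -0.2364, 0.0763]
orientation: [1.23, -2.89, -0.001]
contact_force: [0.6, 0.7, -1.5]
grip_width: 0.01
t 10.1 phi 226.6 r 0.1933 z 0.0763 yaw 226.1 zt [-0.001  0.   ] Fr -0.9 Ft -0.0 Fz -1.5 M [-0.04  0.05  0.02] Tz 0.02 q [ 0.25  0.51  0.09  1.93 -0.06  0.71  2.75] g 0.01
```

```bash
python3 -m jog '[0,0,0.044,-0.009,0.134,0,0, 0,0,0.089,-0.037,0.266,0,0, 0,0,0.133,-0.083,0.392,0,0, 0,0,0.178,-0.147,0.511,0,0, 0,0,0.222,-0.226,0.62,0,0, 0,0,0.267,-0.319,0.717,0,0, 0,0,0.311,-0.425,0.8,0,0, 0,0,0.333,-0.4825,0.836,0,0]'; python3 - <<'E'
from h import *
ps()
E
```

```text
clock: 10.9
tcp_pos: [0.4689, -0.048, 0.0764]
orientation: [-0.381, -3.118, -0.002]
contact_force: [1.1, 0.1, -1.4]
grip_width: 0.0103
t 10.9 phi 165.5 r 0.1923 z 0.0764 yaw 166.1 zt [-0.001  0.001] Fr -1.0 Ft -0.4 Fz -1.4 M [-0.07 -0.02  0.01] Tz -0.07 q [-0.31  0.39  0.34  2.18 -0.23  0.61  1.52] g 0.0103
```

```bash
python3 -m jog '[0,0,0.044,-0.009,0.134,0,0, 0,0,0.089,-0.037,0.266,0,0, 0,0,0.133,-0.083,0.392,0,0, 0,0,0.178,-0.147,0.511,0,0, 0,0,0.222,-0.226,0.62,0,0, 0,0,0.267,-0.319,0.717,0,0, 0,0,0.311,-0.425,0.8,0,0, 0,0,0.325,-0.459,0.825,0,0, 0,0,0.325,-0.459,0.825,0,0]'; cat > look.py <<'E'
from h import *
import sys
ps()
im=r.grab_frame("scene")[:,:,::-1]; u0,v0,u1,v1,s=316,200,348,228,18
cv2.imwrite("pics/%s_full.png"%sys.argv[1],im); out=[]
for ang in map(float,sys.argv[2:]):
    c=cv2.resize(im[v0:v1,u0:u1],None,fx=12,fy=12,interpolation=cv2.INTER_NEAREST); s=12
    def pt(P): return tuple(int(a) for a in (proj("scene",P)[0]-[u0,v0]+.5)*s)
    for k in (-60,0,60):
        a=np.radians(ang+k); e=np.array([np.cos(a),np.sin(a)]); t=np.array([-e[1],e[0]])
        P=[[*(C+.0356*e+y*t),.097+z] for y,z in((-.005,-.005),(.005,-.005),(.005,.005),(-.005,.005))]
        if abs((ang+k)%360-227)<88: cv2.polylines(c,[np.array([pt(p) for p in P])],True,(0,0,255),1)
    cv2.putText(c,str(ang),(5,15),0,.5,(255,0,0),1); out.append(c)
cv2.imwrite("pics/%s.png"%sys.argv[1],np.hstack(out))
E
python3 look.py h2 220 227
```

```text
clock: 11.8
tcp_pos: [0.5989, 0.0915, 0.0762]
orientation: [-1.854, -2.536, -0.002]
contact_force: [-0.9, -0.1, -0.5]
grip_width: 0.0104
t 11.8 phi 106.7 r 0.1958 z 0.0762 yaw 107.7 zt [0.    0.001] Fr 0.2 Ft 0.9 Fz -0.5 M [-0.01  0.02 -0.  ] Tz 0.17 q [-0.68  0.62  0.58  1.88 -0.47  0.78  0.47] g 0.0104
```

View pics/h2.png

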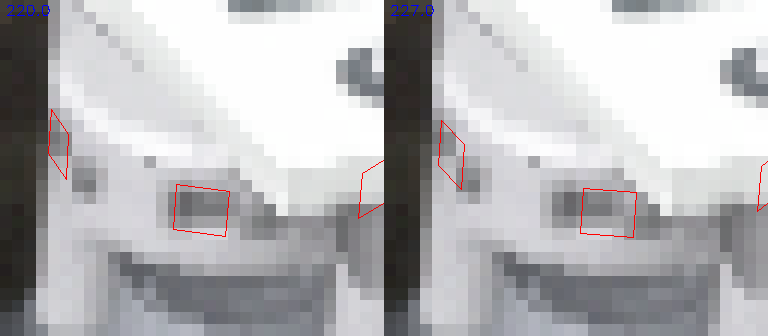

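```bash
python3 - <<'E'
from h import *
ps();pol(102.5,.185,.0774);pol(102.5,.165,.0774);pol(102.5,.157,.0774)
E
```

```text
t 11.85 phi 107.1 r 0.1951 z 0.0762 yaw 107.7 zt [-0.001  0.001] Fr -0.1 Ft 0.6 Fz -0.9 M [-0.03  0.04  0.01] Tz 0.14 q [-0.68  0.62  0.58  1.88 -0.47  0.78  0.47] g 0.01
phi 102.5 r 0.185 row [-0.0002, -0.0004, 0.0287, -0.0544, 0.0734, -0.0063] n>= 0.6
phi 102.5 r 0.165 row [-0.0002, -0.0004, 0.0287, -0.154, 0.0644, -0.0065] n>= 0.7
phi 102.5 r 0.157 row [-0.0002, -0.0004, 0.0287, -0.1938, 0.0608, -0.0065] n>= 0.8
```

```bash
python3 -m jog '[0,0,0.029,-0.054,0.073,-0.006,0, 0,0,0.029,-0.09,0.07,-0.006,0, 0,0,0.029,-0.13,0.066,-0.006,0, 0,0,0.029,-0.154,0.064,-0.006,0, 0,0,0.029,-0.17,0.063,-0.006,0, 0,0,0.029,-0.18,0.062,-0.006,0, 0,0,0.029,-0.194,0.061,-0.006,0]'; python3 - <<'E'
from h import *
ps();pol(102.5,.143,.0774)
E
python3 look.py h3 221
```

```text
clock: 12.55
tcp_pos: [0.621, 0.0576, 0.0774]
orientation: [-1.965, -2.449, -0.001]
contact_force: [0.7, 0.4, -0.2]
grip_width: 0.0093
t 12.55 phi 102.5 r 0.1574 z 0.0774 yaw 102.5 zt [-0.001  0.002] Fr 0.3 Ft -0.8 Fz -0.2 M [ 0.15 -0.13  0.1 ] Tz -0.02 q [-0.62  0.65  0.6   1.83 -0.49  0.81  0.45] g 0.0093
phi 102.5 r 0.143 row [-0.0002, -0.0006, 0.0, -0.0721, 0.0001, -0.0003] n>= 0.3
t 12.55 phi 102.5 r 0.1574 z 0.0774 yaw 102.5 zt [-0.001  0.002] Fr 0.3 Ft -0.8 Fz -0.2 M [ 0.15 -0.13  0.1 ] Tz -0.02 q [-0.62  0.65  0.6   1.83 -0.49  0.81  0.45] g 0.0093
```

```bash
python3 -m jog '[0,0,0,-0.025,0,0,0, 0,0,0,-0.05,0,0,0, 0,0,0,-0.07,0,0,0, 0,0,0,-0.07,0,0,0]'; python3 - <<'E'
from h import *
ps()
E
```

```text
clock: 13.0
tcp_pos: [0.6246, 0.042, 0.0776]
orientation: [-1.968, -2.448, -0.001]
contact_force: [1.3, -0.9, -0.5]
grip_width: 0.0097
t 13.0 phi 102.5 r 0.1414 z 0.0776 yaw 102.4 zt [0. 0.] Fr -1.1 Ft -1.0 Fz -0.5 M [-0.21 -0.28  0.15] Tz -0.0 q [-0.59  0.65  0.6   1.83 -0.49  0.81  0.47] g 0.0097
```

```bash
python3 -m jog '[0,0,-0.033,0.002,-0.075,-0.001,0, 0,0,-0.067,-0.009,-0.149,-0.002,0, 0,0,-0.1,-0.028,-0.221,-0.003,0, 0,0,-0.133,-0.055,-0.291,-0.004,0, 0,0,-0.167,-0.089,-0.357,-0.005,0, 0,0,-0.2,-0.13,-0.42,-0.006,0]'; python3 - <<'E'
from h import *
ps()
E
```

```text
clock: 13.6
tcp_pos: [0.5491, -0.0006, 0.0792]
orientation: [1.104, 2.939, 0.003]
contact_force: [5.6, 1.9, -1.2]
grip_width: 0.0101
t 13.6 phi 138.0 r 0.1426 z 0.0792 yaw 138.8 zt [0.003 0.001] Fr -2.9 Ft -5.2 Fz -1.2 M [ 0.47 -0.88  0.56] Tz -0.18 q [-0.46  0.5   0.45  2.01 -0.33  0.7   1.05] g 0.0101
```

```bash
python3 -m jog '[0,0,-0.02,0,0,0,0, 0,0,-0.022,0,-0.006,0,0, 0,0,-0.022,0,-0.012,0,0]' 120; python3 - <<'E'
from h import *
ps()
E
```

```text
clock: 13.9
tcp_pos: [0.5464, -0.004, 0.0789]
orientation: [1.008, 2.974, 0.001]
contact_force: [-0.7, -2.2, -0.8]
grip_width: 0.0101
t 13.9 phi 139.7 r 0.1425 z 0.0789 yaw 142.6 zt [0.001 0.   ] Fr -0.9 Ft 2.1 Fz -0.8 M [-0.61  0.26 -0.41] Tz -0.11 q [-0.44  0.5   0.43  2.01 -0.32  0.69  1.11] g 0.0101
```

```bash
cat > chk.py <<'E'
from h import *
import sys
o=r.get_obs(); F=o["contact_force"]; d=o["tcp_pos"][:2]-C; T=d[0]*F[1]-d[1]*F[0]+o["moment"][2]
X=R.from_rotvec(o["orientation"]).as_matrix(); ph=np.degrees(np.arctan2(d[1],d[0]))%360; yw=np.degrees(np.arctan2(X[1,0],X[0,0]))%360
rr=np.hypot(*d); Ft=(d[0]*F[1]-d[1]*F[0])/rr
print("t %.2f phi %.1f r %.4f z %.4f lead %.1f Ft %.1f Fr %.1f Fz %.1f Mz %.2f T %.2f q7 %.2f"%(o["clock"],ph,rr,o["tcp_pos"][2],yw-ph,Ft,F[:2]@d/rr,F[2],o["moment"][2],T,o["joints"][6]))
sys.exit(0 if abs(T)<.33 else 1)
E
python3 -m jog '[0,0,-0.004,0,-0.025,0,0, 0,0,-0.012,-0.001,-0.05,0,0]' >/dev/null; python3 chk.py
```

```text
t 14.10 phi 143.3 r 0.1423 z 0.0789 lead 1.6 Ft -3.1 Fr 0.8 Fz -0.3 Mz 0.21 T -0.23 q7 1.15
```

```bash
python3 -m jog '[0,0,-0.009,0,-0.019,0,0, 0,0,-0.017,-0.001,-0.038,-0.001,0]' >/dev/null; python3 chk.py && python3 -m jog '[0,0,-0.009,0,-0.019,0,0, 0,0,-0.017,-0.001,-0.038,-0.001,0]' >/dev/null; python3 chk.py && python3 -m jog '[0,0,-0.009,0,-0.019,0,0, 0,0,-0.017,-0.001,-0.038,-0.001,0]' >/dev/null; python3 chk.py
```

```text
t 14.30 phi 146.2 r 0.1423 z 0.0791 lead 2.0 Ft -1.4 Fr -0.1 Fz -0.6 Mz 0.03 T -0.16 q7 1.21
t 14.50 phi 149.2 r 0.1423 z 0.0793 lead 2.1 Ft -0.9 Fr 0.8 Fz -1.1 Mz -0.04 T -0.16 q7 1.26
t 14.70 phi 152.4 r 0.1422 z 0.0795 lead 2.1 Ft -1.2 Fr 0.8 Fz -1.0 Mz -0.03 T -0.20 q7 1.32
```

```bash
python3 -m jog '[0,0,-0.009,0,-0.019,0,0, 0,0,-0.017,-0.001,-0.038,-0.001,0]' >/dev/null && python3 chk.py && python3 -m jog '[0,0,-0.009,0,-0.019,0,0, 0,0,-0.017,-0.001,-0.038,0,0]' >/dev/null && python3 chk.py && python3 -m jog '[0,0,-0.009,0,-0.019,0,0, 0,0,-0.017,-0.001,-0.038,0,0]' >/dev/null && python3 chk.py && python3 -m jog '[0,0,-0.009,0,-0.019,0,0, 0,0,-0.017,-0.001,-0.038,-0.001,0]' >/dev/null && python3 chk.py && python3 -m jog '[0,0,-0.009,0,-0.019,0,0, 0,0,-0.017,-0.001,-0.038,0,0]' >/dev/null && python3 chk.py && python3 -m jog '[0,0,-0.009,0,-0.019,0,0, 0,0,-0.017,-0.001,-0.038,-0.001,0]' >/dev/null && python3 chk.py
```

```text
t 14.90 phi 155.6 r 0.1422 z 0.0796 lead 2.1 Ft -0.5 Fr 0.7 Fz -0.7 Mz -0.06 T -0.13 q7 1.38
t 15.10 phi 158.8 r 0.1422 z 0.0795 lead 2.1 Ft -1.2 Fr 1.0 Fz -1.1 Mz -0.07 T -0.24 q7 1.44
t 15.30 phi 162.0 r 0.1422 z 0.0795 lead 2.1 Ft -0.4 Fr 1.6 Fz -0.1 Mz -0.05 T -0.10 q7 1.50
t 15.50 phi 165.2 r 0.1421 z 0.0796 lead 2.1 Ft -0.4 Fr 1.4 Fz 0.3 Mz -0.04 T -0.10 q7 1.56
t 15.70 phi 168.4 r 0.1421 z 0.0796 lead 2.0 Ft -0.6 Fr 3.3 Fz 0.0 Mz -0.05 T -0.13 q7 1.62
t 15.90 phi 171.6 r 0.1421 z 0.0797 lead 2.0 Ft -0.8 Fr 1.7 Fz -0.4 Mz -0.09 T -0.21 q7 1.68
```

```bash
python3 -m jog '[0,0,-0.009,0.004,-0.019,0,0, 0,0,-0.017,0.005,-0.038,0,0]' >/dev/null && python3 chk.py && python3 -m jog '[0,0,-0.009,0,-0.019,0,0, 0,0,-0.017,-0.001,-0.038,0,0]' >/dev/null && python3 chk.py && python3 -m jog '[0,0,-0.009,0,-0.019,0,0, 0,0,-0.017,-0.001,-0.038,-0.001,0]' >/dev/null && python3 chk.py && python3 -m jog '[0,0,-0.009,0,-0.019,0,0, 0,0,-0.017,-0.001,-0.038,0,0]' >/dev/null && python3 chk.py && python3 -m jog '[0,0,-0.009,0,-0.019,0,0, 0,0,-0.017,-0.001,-0.038,-0.001,0]' >/dev/null && python3 chk.py && python3 -m jog '[0,0,-0.009,0,-0.019,0,0, 0,0,-0.017,-0.001,-0.038,-0.001,0]' >/dev/null && python3 chk.py && python3 -m jog '[0,0,-0.009,0,-0.019,0,0, 0,0,-0.017,-0.001,-0.038,0,0]' >/dev/null && python3 chk.py && python3 -m jog '[0,0,-0.009,0,-0.019,0,0, 0,0,-0.017,-0.001,-0.038,-0.001,0]' >/dev/null && python3 chk.py
```

```text
t 16.10 phi 174.7 r 0.1422 z 0.0800 lead 2.0 Ft 0.1 Fr -1.4 Fz 0.1 Mz -0.10 T -0.09 q7 1.74
t 16.30 phi 177.9 r 0.1421 z 0.0799 lead 2.0 Ft -0.4 Fr 0.8 Fz 0.2 Mz -0.09 T -0.14 q7 1.80
t 16.50 phi 181.1 r 0.1421 z 0.0800 lead 2.0 Ft -1.4 Fr 0.8 Fz -0.0 Mz -0.10 T -0.30 q7 1.86
t 16.70 phi 184.3 r 0.1421 z 0.0799 lead 1.9 Ft -1.2 Fr 1.1 Fz -0.3 Mz -0.05 T -0.21 q7 1.93
t 16.90 phi 187.5 r 0.1421 z 0.0800 lead 1.9 Ft -0.1 Fr 1.7 Fz 0.3 Mz -0.09 T -0.11 q7 1.99
t 17.10 phi 190.7 r 0.1421 z 0.0801 lead 1.9 Ft -0.3 Fr 1.6 Fz -0.1 Mz -0.07 T -0.12 q7 2.05
t 17.30 phi 193.9 r 0.1422 z 0.0801 lead 1.9 Ft -1.1 Fr 1.8 Fz 0.3 Mz -0.01 T -0.16 q7 2.11
t 17.50 phi 197.1 r 0.1422 z 0.0802 lead 1.8 Ft -0.7 Fr 2.2 Fz 1.1 Mz -0.05 T -0.15 q7 2.17
```

```bash
python3 -m jog '[0,0,-0.009,0.002,-0.019,0,0, 0,0,-0.017,0.003,-0.038,-0.001,0]' >/dev/null && python3 chk.py && python3 -m jog '[0,0,-0.009,0,-0.019,0,0, 0,0,-0.017,-0.001,-0.038,0,0]' >/dev/null && python3 chk.py && python3 -m jog '[0,0,-0.009,0,-0.019,0,0, 0,0,-0.017,-0.001,-0.038,-0.001,0]' >/dev/null && python3 chk.py && python3 -m jog '[0,0,-0.009,0,-0.019,0,0, 0,0,-0.017,-0.001,-0.038,0,0]' >/dev/null && python3 chk.py && python3 -m jog '[0,0,-0.009,0,-0.019,0,0, 0,0,-0.017,-0.001,-0.038,-0.001,0]' >/dev/null && python3 chk.py && python3 -m jog '[0,0,-0.009,0,-0.019,0,0, 0,0,-0.017,-0.001,-0.038,-0.001,0]' >/dev/null && python3 chk.py && python3 -m jog '[0,0,-0.009,0,-0.019,0,0, 0,0,-0.017,-0.001,-0.038,0,0]' >/dev/null && python3 chk.py && python3 -m jog '[0,0,-0.009,0,-0.019,0,0, 0,0,-0.017,-0.001,-0.038,-0.001,0]' >/dev/null && python3 chk.py && python3 -m jog '[0,0,-0.009,0,-0.019,0,0, 0,0,-0.017,-0.001,-0.038,-0.001,0]' >/dev/null && python3 chk.py
```

```text
t 17.70 phi 200.3 r 0.1423 z 0.0805 lead 1.8 Ft -0.6 Fr -0.6 Fz -0.7 Mz -0.09 T -0.18 q7 2.23
t 17.90 phi 203.4 r 0.1423 z 0.0804 lead 1.8 Ft -1.1 Fr 1.2 Fz 0.3 Mz -0.05 T -0.21 q7 2.29
t 18.10 phi 206.6 r 0.1423 z 0.0806 lead 1.8 Ft 0.1 Fr 1.9 Fz 0.1 Mz -0.07 T -0.05 q7 2.34
t 18.30 phi 209.8 r 0.1423 z 0.0805 lead 1.8 Ft -0.8 Fr 2.6 Fz -0.2 Mz -0.08 T -0.20 q7 2.40
t 18.50 phi 213.0 r 0.1423 z 0.0806 lead 1.7 Ft -1.1 Fr 1.7 Fz 1.3 Mz -0.07 T -0.23 q7 2.46
t 18.70 phi 216.2 r 0.1424 z 0.0808 lead 1.7 Ft 0.2 Fr 1.6 Fz 0.1 Mz -0.10 T -0.07 q7 2.51
t 18.90 phi 219.3 r 0.1423 z 0.0807 lead 1.7 Ft -1.0 Fr 3.3 Fz 0.7 Mz -0.07 T -0.22 q7 2.57
t 19.10 phi 222.5 r 0.1424 z 0.0808 lead 1.7 Ft -0.5 Fr 2.7 Fz 0.5 Mz -0.06 T -0.13 q7 2.62
t 19.30 phi 225.7 r 0.1425 z 0.0810 lead 1.7 Ft -0.6 Fr 2.5 Fz 0.2 Mz -0.11 T -0.19 q7 2.68
```

```bash
python3 -m jog '[0,0,0.009,0.0,0.006,0,0, 0,0,0.009,0.05,0.006,0,0, 0,0,0.009,0.12,0.006,0,0, 0,0,0.009,0.19,0.006,0,0, 0,0,0.009,0.245,0.006,0,0, 0,0,0.009,0.245,0.006,0,0]' >/dev/null; python3 chk.py; python3 -m jog '[0,0,0.044,-0.009,0.134,0,0, 0,0,0.089,-0.037,0.266,0,0, 0,0,0.133,-0.083,0.392,0,0, 0,0,0.178,-0.147,0.511,0,0, 0,0,0.222,-0.226,0.62,0,0, 0,0,0.267,-0.319,0.717,0,0, 0,0,0.311,-0.425,0.8,0,0, 0,0,0.333,-0.4825,0.836,0,0]' >/dev/null;python3 chk.py
```

```text
t 19.90 phi 226.0 r 0.1949 z 0.0812 lead -0.4 Ft 0.4 Fr -0.2 Fz -0.8 Mz -0.02 T 0.06 q7 2.73
t 20.70 phi 165.4 r 0.1930 z 0.0818 lead 0.1 Ft -0.4 Fr -0.8 Fz -1.5 Mz 0.01 T -0.07 q7 1.49
```

```bash
python3 -m jog '[0,0,0.044,-0.009,0.134,0,0, 0,0,0.089,-0.037,0.266,0,0, 0,0,0.133,-0.083,0.392,0,0, 0,0,0.178,-0.147,0.511,0,0, 0,0,0.222,-0.226,0.62,0,0, 0,0,0.267,-0.319,0.717,0,0, 0,0,0.311,-0.425,0.8,0,0, 0,0,0.333,-0.4825,0.836,0,0, 0,0,0.339,-0.5,0.845,0,0, 0,0,0.339,-0.5,0.845,0,0]'>/dev/null; python3 chk.py; python3 look.py h4 221 224; python3 - <<'E'
from h import *
for z in (.185,.157): pol(103.5,z,.0812)
E
```

```text
t 21.70 phi 104.3 r 0.1932 z 0.0812 lead 0.3 Ft -0.2 Fr -0.4 Fz -1.2 Mz 0.00 T -0.03 q7 0.40
t 21.7 phi 104.3 r 0.1932 z 0.0812 yaw 104.6 zt [-0.005  0.002] Fr -0.4 Ft -0.2 Fz -1.2 M [0.03 0.01 0.  ] Tz -0.03 q [-0.66  0.62  0.56  1.85 -0.45  0.8   0.4 ] g 0.0096
phi 103.5 r 0.185 row [-0.0016, -0.001, 0.0058, -0.0399, 0.0159, -0.0002] n>= 0.2
phi 103.5 r 0.157 row [-0.0016, -0.001, 0.0058, -0.1799, 0.0134, -0.0006] n>= 0.7
```

View pics/h4.png

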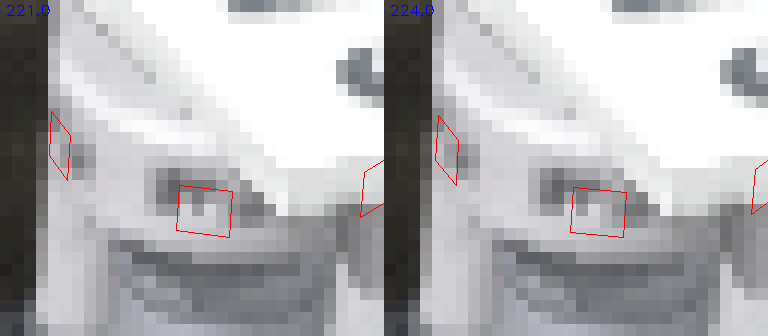

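```bash
python3 - <<'E'
from h import *
u0,v0,u1,v1,s=322,208,344,224,17
out=[]
for f,z,angs in (("h2",.097,(219,222)),("h4",.1004,(215,217,219,222))):
  im=cv2.imread(f"pics/{f}_full.png")
  for ang in angs:
    c=cv2.resize(im[v0:v1,u0:u1],None,fx=s,fy=s,interpolation=cv2.INTER_NEAREST)
    def pt(P): return tuple(int(a) for a in (proj("scene",P)[0]-[u0,v0]+.5)*s)
    a=np.radians(ang); e=np.array([np.cos(a),np.sin(a)]); t=np.array([-e[1],e[0]])
    P=[[*(C+.0356*e+y*t),z+w] for y,w in((-.005,-.005),(.005,-.005),(.005,.005),(-.005,.005))]
    cv2.polylines(c,[np.array([pt(p) for p in P])],True,(0,0,255),1)
    cv2.putText(c,f+" "+str(ang),(5,15),0,.5,(255,0,0),1); out.append(c[:, :255])
cv2.imwrite("pics/cmp.png",np.vstack([np.hstack(out[:3]),np.hstack(out[3:])]))
E
```

```text
(no output)
```

View pics/cmp.png

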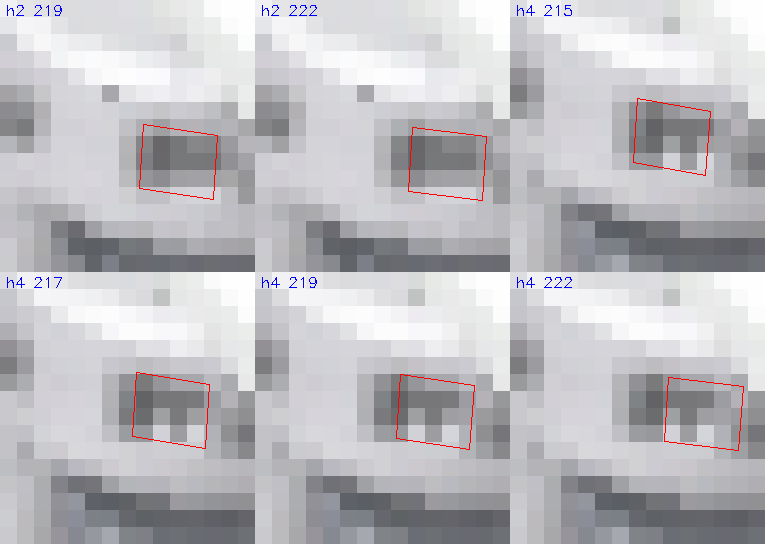

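```bash
python3 - <<'E'
from h import *
for z in (.185,.168,.157,.143): pol(98.5,z,.0812)
E
```

```text
phi 98.5 r 0.185 row [-0.0017, -0.0009, 0.0336, -0.0449, 0.0965, -0.0006] n>= 0.7
phi 98.5 r 0.168 row [-0.0017, -0.0009, 0.0336, -0.1294, 0.0875, -0.0008] n>= 0.7
phi 98.5 r 0.157 row [-0.0017, -0.0009, 0.0336, -0.1841, 0.0817, -0.001] n>= 0.8
phi 98.5 r 0.143 row [-0.0017, -0.0009, 0.0336, -0.2537, 0.0743, -0.0012] n>= 1.1
```

```bash
python3 -m jog '[-0.002,-0.001,0.02,-0.02,0.05,0,0, -0.002,-0.001,0.034,-0.045,0.096,0,0, -0.002,-0.001,0.034,-0.045,0.096,0,0, -0.002,-0.001,0.034,-0.09,0.092,0,0, -0.002,-0.001,0.034,-0.129,0.0875,0,0, -0.002,-0.001,0.034,-0.15,0.085,0,0, -0.002,-0.001,0.034,-0.167,0.083,0,0, -0.002,-0.001,0.034,-0.184,0.082,0,0]' >/dev/null; python3 chk.py; python3 -c "
from h import *
pol(98.5,.144,.0812)"
```

```text
t 22.55 phi 98.4 r 0.1570 z 0.0812 lead 0.0 Ft -1.0 Fr 1.0 Fz -0.5 Mz 0.19 T 0.04 q7 0.36
phi 98.5 r 0.144 row [0.0005, -0.0001, -0.0003, -0.0648, -0.0008, -0.0002] n>= 0.3
```

```bash
python3 -m jog '[0,0,0,-0.025,0.003,0,0, 0,0,0,-0.045,0.003,0,0, 0,0,-0.005,-0.065,0.003,0,0, 0,0,-0.011,-0.065,0.0,0,0]' >/dev/null; python3 chk.py;  python3 -m jog '[0,0,-0.009,0,-0.019,0,0, 0,0,-0.017,-0.001,-0.038,-0.001,0]' >/dev/null && python3 chk.py && python3 -m jog '[0,0,-0.009,0,-0.019,0,0, 0,0,-0.017,-0.001,-0.038,0,0]' >/dev/null && python3 chk.py
```

```text
t 22.95 phi 98.7 r 0.1426 z 0.0810 lead 1.7 Ft 2.1 Fr -0.8 Fz -2.3 Mz -0.28 T 0.02 q7 0.41
t 23.15 phi 101.9 r 0.1424 z 0.0811 lead 1.7 Ft 0.5 Fr 0.5 Fz -0.6 Mz 0.03 T 0.11 q7 0.46
t 23.35 phi 104.9 r 0.1423 z 0.0813 lead 1.9 Ft -2.1 Fr -0.1 Fz -1.3 Mz 0.15 T -0.15 q7 0.51
```

```bash
python3 -m jog '[0,0,-0.009,0.001,-0.019,0,0, 0,0,-0.017,0.001,-0.038,-0.001,0]' >/dev/null && python3 chk.py && python3 -m jog '[0,0,-0.009,0,-0.019,0,0, 0,0,-0.017,-0.001,-0.038,0,0]' >/dev/null && python3 chk.py && python3 -m jog '[0,0,-0.009,0,-0.019,0,0, 0,0,-0.017,-0.001,-0.038,-0.001,0]' >/dev/null && python3 chk.py && python3 -m jog '[0,0,-0.009,0,-0.019,0,0, 0,0,-0.017,-0.001,-0.038,0,0]' >/dev/null && python3 chk.py && python3 -m jog '[0,0,-0.009,0,-0.019,0,0, 0,0,-0.017,-0.001,-0.038,-0.001,0]' >/dev/null && python3 chk.py && python3 -m jog '[0,0,-0.009,0,-0.019,0,0, 0,0,-0.017,-0.001,-0.038,0,0]' >/dev/null && python3 chk.py && python3 -m jog '[0,0,-0.009,0,-0.019,0,0, 0,0,-0.017,-0.001,-0.038,-0.001,0]' >/dev/null && python3 chk.py && python3 -m jog '[0,0,-0.009,0,-0.019,0,0, 0,0,-0.017,-0.001,-0.038,0,0]' >/dev/null && python3 chk.py
```

```text
t 23.55 phi 108.0 r 0.1423 z 0.0817 lead 2.1 Ft -0.9 Fr -1.9 Fz -2.4 Mz 0.10 T -0.03 q7 0.56
t 23.75 phi 111.2 r 0.1422 z 0.0817 lead 2.1 Ft -2.4 Fr -0.4 Fz -1.9 Mz 0.01 T -0.33 q7 0.60
```

```bash
python3 -m jog '[0,0,0,0,0,0,0]' >/dev/null; python3 chk.py;python3 -m jog '[0,0,-0.009,0,-0.019,0,0, 0,0,-0.017,-0.001,-0.038,0.001,0]' >/dev/null ; python3 chk.py
```

```text
t 23.85 phi 111.3 r 0.1422 z 0.0817 lead 2.0 Ft -0.6 Fr -0.5 Fz -1.4 Mz -0.02 T -0.11 q7 0.61
t 24.05 phi 114.4 r 0.1422 z 0.0815 lead 2.1 Ft -1.1 Fr 0.7 Fz 0.1 Mz 0.06 T -0.10 q7 0.66
```

```bash
sed -i 's/<.33/<.38/' chk.py; python3 -m jog '[0,0,-0.009,0.001,-0.019,0,0, 0,0,-0.017,0.001,-0.038,0,0]' >/dev/null && python3 chk.py && python3 -m jog '[0,0,-0.009,0,-0.019,0,0, 0,0,-0.017,-0.001,-0.038,0,0]' >/dev/null && python3 chk.py && python3 -m jog '[0,0,-0.009,0,-0.019,0,0, 0,0,-0.017,-0.001,-0.038,-0.001,0]' >/dev/null && python3 chk.py && python3 -m jog '[0,0,-0.009,0,-0.019,0,0, 0,0,-0.017,-0.001,-0.038,0,0]' >/dev/null && python3 chk.py && python3 -m jog '[0,0,-0.009,0,-0.019,0,0, 0,0,-0.017,-0.001,-0.038,-0.001,0]' >/dev/null && python3 chk.py && python3 -m jog '[0,0,-0.009,0,-0.019,0,0, 0,0,-0.017,-0.001,-0.038,0,0]' >/dev/null && python3 chk.py && python3 -m jog '[0,0,-0.009,0,-0.019,0,0, 0,0,-0.017,-0.001,-0.038,-0.001,0]' >/dev/null && python3 chk.py && python3 -m jog '[0,0,-0.009,0,-0.019,0,0, 0,0,-0.017,-0.001,-0.038,0,0]' >/dev/null && python3 chk.py
```

```text
t 24.25 phi 117.6 r 0.1421 z 0.0815 lead 2.1 Ft -1.6 Fr -1.6 Fz -0.9 Mz 0.05 T -0.18 q7 0.70
t 24.45 phi 120.8 r 0.1421 z 0.0815 lead 2.1 Ft -1.2 Fr 0.3 Fz -0.8 Mz 0.03 T -0.13 q7 0.76
t 24.65 phi 124.0 r 0.1420 z 0.0817 lead 2.1 Ft -1.6 Fr -0.0 Fz -1.3 Mz -0.01 T -0.23 q7 0.81
t 24.85 phi 127.2 r 0.1419 z 0.0817 lead 2.1 Ft -1.9 Fr -0.6 Fz -0.1 Mz 0.05 T -0.22 q7 0.86
t 25.05 phi 130.3 r 0.1418 z 0.0819 lead 2.2 Ft -2.2 Fr -0.0 Fz -0.8 Mz 0.05 T -0.27 q7 0.91
t 25.25 phi 133.5 r 0.1417 z 0.0819 lead 2.2 Ft -1.5 Fr 1.1 Fz -1.3 Mz -0.03 T -0.25 q7 0.97
t 25.45 phi 136.7 r 0.1417 z 0.0820 lead 2.3 Ft -1.9 Fr 0.8 Fz -0.9 Mz -0.06 T -0.33 q7 1.02
t 25.65 phi 139.8 r 0.1416 z 0.0820 lead 2.3 Ft -1.9 Fr 0.3 Fz -0.0 Mz 0.01 T -0.27 q7 1.08
```

```bash
sed -i 's/<.38/<.6/' chk.py; python3 -m jog '[0,0,-0.009,0.002,-0.019,0,0, 0,0,-0.017,0.002,-0.038,0,0]' >/dev/null && python3 chk.py && python3 -m jog '[0,0,-0.009,0,-0.019,0,0, 0,0,-0.017,-0.001,-0.038,0,0]' >/dev/null && python3 chk.py && python3 -m jog '[0,0,-0.009,0,-0.019,0,0, 0,0,-0.017,-0.001,-0.038,-0.001,0]' >/dev/null && python3 chk.py
```

```text
t 25.85 phi 142.9 r 0.1415 z 0.0821 lead 2.4 Ft -2.0 Fr -0.9 Fz -1.2 Mz -0.07 T -0.35 q7 1.13
t 26.05 phi 146.1 r 0.1414 z 0.0821 lead 2.4 Ft -3.4 Fr -0.9 Fz -0.2 Mz -0.10 T -0.58 q7 1.19
t 26.25 phi 149.2 r 0.1414 z 0.0822 lead 2.5 Ft -3.2 Fr 0.9 Fz -1.5 Mz -0.02 T -0.48 q7 1.24
```

```bash
sed -i 's/<.6 /<.75 /' chk.py; python3 -m jog '[0,0,-0.009,0.004,-0.019,0,0, 0,0,-0.017,0.004,-0.038,0,0]' >/dev/null && python3 chk.py && python3 -m jog '[0,0,-0.009,0,-0.019,0,0, 0,0,-0.017,-0.001,-0.038,0,0]' >/dev/null && python3 chk.py && python3 -m jog '[0,0,-0.009,0,-0.019,0,0, 0,0,-0.017,-0.001,-0.038,-0.001,0]' >/dev/null && python3 chk.py; python3 -m jog '[0,0,0,0,0,0,0]' >/dev/null;python3 chk.py
```

```text
t 26.45 phi 152.3 r 0.1414 z 0.0824 lead 2.6 Ft -3.1 Fr -2.5 Fz -1.8 Mz -0.13 T -0.58 q7 1.30
t 26.65 phi 155.4 r 0.1414 z 0.0823 lead 2.6 Ft -3.5 Fr 0.0 Fz -1.9 Mz -0.08 T -0.58 q7 1.36
t 26.85 phi 158.6 r 0.1413 z 0.0824 lead 2.7 Ft -4.5 Fr -0.9 Fz -1.8 Mz -0.15 T -0.78 q7 1.42
t 26.95 phi 158.8 r 0.1414 z 0.0824 lead 2.5 Ft -1.7 Fr -0.5 Fz -1.0 Mz -0.19 T -0.43 q7 1.42
```

```bash
sed -i 's/<.75 /<.95 /' chk.py; python3 -m jog '[0,0,-0.009,0.004,-0.019,0,0, 0,0,-0.017,0.004,-0.038,0,0]' >/dev/null && python3 chk.py && python3 -m jog '[0,0,-0.009,0,-0.019,0,0, 0,0,-0.017,-0.001,-0.038,0,0]' >/dev/null && python3 chk.py
```

```text
t 27.15 phi 161.7 r 0.1413 z 0.0826 lead 2.7 Ft -3.3 Fr -2.7 Fz -2.1 Mz -0.15 T -0.62 q7 1.48
t 27.35 phi 164.8 r 0.1412 z 0.0825 lead 2.8 Ft -5.1 Fr -1.1 Fz -1.8 Mz -0.15 T -0.87 q7 1.54
```

```bash
grep -n exit chk.py; python3 -m jog '[0,0,-0.006,0,-0.012,0,0, 0,0,-0.011,0,-0.024,0,0]' >/dev/null && python3 chk.py
```

```text
7:sys.exit(0 if abs(T)<.95 else 1)
t 27.55 phi 166.8 r 0.1412 z 0.0824 lead 2.9 Ft -3.2 Fr -1.0 Fz -1.6 Mz -0.19 T -0.65 q7 1.58
```

```bash
cat > avg.py <<'E'
from h import *
import sys
Ts=[];Fs=[];ph=[]
for i in range(int(sys.argv[1])):
    o=r.get_obs(); F=o["contact_force"]; d=o["tcp_pos"][:2]-C
    Ts.append(d[0]*F[1]-d[1]*F[0]+o["moment"][2]); Fs.append((d[0]*F[1]-d[1]*F[0])); ph.append(np.degrees(np.arctan2(d[1],d[0]))%360)
    r.grab_frame("top")
print(np.round(Ts,2),"mean",np.mean(Ts).round(3),"Ft*r",np.mean(Fs).round(3),"phi",np.mean(ph).round(2))
E
python3 -m jog '[0,0,-0.006,0,-0.012,0,0, 0,0,-0.011,0,-0.024,0,0]' >/dev/null && python3 chk.py; python3 avg.py 8
```

```text
t 27.75 phi 168.8 r 0.1412 z 0.0824 lead 2.9 Ft -3.8 Fr -1.1 Fz -2.3 Mz -0.24 T -0.77 q7 1.62
[-0.77 -0.64 -0.72 -0.57 -0.61 -0.51 -0.59 -0.67] mean -0.635 Ft*r -0.359 phi 168.83
```

```bash
python3 - <<'E'
import numpy as np
d=np.array([(117.6,.18),(120.8,.13),(124,.23),(127.2,.22),(130.3,.27),(133.5,.25),(136.7,.33),(139.8,.27),(142.9,.35),(146.1,.58),(149.2,.48),(152.3,.58),(155.4,.58),(158.6,.78),(161.7,.62),(164.8,.87),(166.8,.65),(168.8,.77)])
for lo in (125,133,140):
    m=d[:,0]>lo; p,c=np.polyfit(d[m,0],d[m,1],1,cov=True); print(lo,p,np.polyval(p,[168.8,174]),c[0,0]**.5)
E
```

```text
125 [ 0.01456483 -1.66261837] [0.79592409 0.87166118] 0.0016134877369119076
133 [ 0.01546687 -1.80475574] [0.80605272 0.88648047] 0.002148706337794804
140 [ 0.0136669  -1.51505728] [0.79191622 0.86298413] 0.003564136822548765
```

```bash
python3 -m jog '[0,0,-0.008,0.003,-0.019,0,0, 0,0,-0.016,0.003,-0.038,0,0]' >/dev/null && python3 chk.py && python3 -m jog '[0,0,-0.008,0,-0.019,0,0, 0,0,-0.016,-0.001,-0.038,-0.001,0]' >/dev/null && python3 chk.py; python3 avg.py 3
```

```text
t 28.35 phi 171.8 r 0.1411 z 0.0824 lead 2.9 Ft -4.4 Fr -3.0 Fz -2.1 Mz -0.18 T -0.80 q7 1.68
t 28.55 phi 174.8 r 0.1411 z 0.0825 lead 2.9 Ft -4.4 Fr -1.3 Fz -1.7 Mz -0.17 T -0.80 q7 1.74
[-0.8  -0.58 -0.78] mean -0.717 Ft*r -0.572 phi 174.99
```

```bash
python3 -m jog '[0,0,-0.008,0.003,-0.019,0,0, 0,0,-0.016,0.003,-0.038,0,0]' >/dev/null && python3 chk.py; python3 avg.py 3; python3 -m jog '[0,0,-0.005,0,-0.012,0,0, 0,0,-0.01,0,-0.024,0,0]' >/dev/null && python3 chk.py; python3 avg.py 3
```

```text
t 28.90 phi 177.8 r 0.1412 z 0.0825 lead 2.7 Ft -6.1 Fr -2.7 Fz -2.1 Mz -0.11 T -0.96 q7 1.79
[-0.96 -0.58 -0.66] mean -0.734 Ft*r -0.698 phi 178.02
t 29.25 phi 179.7 r 0.1412 z 0.0825 lead 2.7 Ft -5.8 Fr -0.7 Fz -2.2 Mz -0.07 T -0.88 q7 1.83
[-0.88 -0.76 -0.78] mean -0.807 Ft*r -0.749 phi 179.82
```

```bash
python3 -m jog '[0,0,0.004,0,0.003,0,0, 0,0,0.008,0,0.006,0,0, 0,0,0.008,0,0.006,0,0]' >/dev/null; python3 chk.py; python3 avg.py 3
```

```text
t 29.70 phi 179.0 r 0.1414 z 0.0824 lead 2.0 Ft -5.0 Fr -1.2 Fz -0.8 Mz 0.10 T -0.61 q7 1.81
[-0.61 -0.71 -0.7 ] mean -0.675 Ft*r -0.752 phi 179.03
```

```bash
python3 -m jog '[0,0,0.004,0,0.008,0,0, 0,0,0.006,0,0.014,0,0, 0,0,0.006,0,0.014,0,0]' >/dev/null; python3 chk.py; python3 avg.py 3
```

```text
t 30.15 phi 177.9 r 0.1415 z 0.0824 lead 2.0 Ft -2.9 Fr -1.6 Fz -1.5 Mz 0.05 T -0.36 q7 1.78
[-0.36 -0.54 -0.52] mean -0.473 Ft*r -0.512 phi 177.93
```

```bash
python3 -m jog '[0,0,0.006,0,0.01,0,0, 0,0,0.012,0,0.022,0,0, 0,0,0.012,0,0.022,0,0]' >/dev/null; python3 chk.py; python3 avg.py 2
```

```text
t 30.60 phi 176.1 r 0.1417 z 0.0825 lead 1.6 Ft -1.9 Fr -0.3 Fz -1.4 Mz 0.13 T -0.14 q7 1.74
[-0.14 -0.1 ] mean -0.12 Ft*r -0.255 phi 176.15
```

Nearly unloaded; now draw the bar out radially.

```bash
python3 -m jog '[0,0,0.003,0.01,0.006,0,0, 0,0,0.003,0.06,0.006,0,0, 0,0,0.003,0.12,0.007,0,0, 0,0,0.003,0.19,0.007,0,0, 0,0,0.003,0.27,0.007,0,0, 0,0,0.003,0.27,0.007,0,0]' >/dev/null; python3 chk.py
python3 - <<'E'
from h import *
go(.46,-.16,.15,np.radians(180)); go(.47,-.1,.15,np.radians(176))
E
```

```text
t 31.30 phi 176.5 r 0.1998 z 0.0818 lead 0.6 Ft 0.3 Fr 0.6 Fz -0.1 Mz 0.00 T 0.06 q7 1.73
row [0.0014, -0.0004, -0.0157, -0.04, -0.377, -0.3429] n>= 2.0
row [0.0014, -0.0004, 0.0065, -0.0751, -0.0749, -0.3416] n>= 1.4
```

```bash
python3 -m jog '[0,0,0,-0.01,0,-0.2,0, 0.001,0,-0.008,-0.03,-0.1,-0.34,0, 0.001,0,-0.015,-0.04,-0.25,-0.34,0, 0.001,0,-0.016,-0.04,-0.377,-0.34,0, 0.001,0,-0.016,-0.04,-0.377,-0.34,0]' >/dev/null; python3 -c "
from h import *
st();go(.5,-.272,.14,np.pi)"
```

```text
t 31.8 q [-0.05  0.28  0.31  2.09 -0.12  0.79  1.9 ] p [ 0.4593 -0.1642  0.1499] yaw 179.7 zt [-0.001 -0.001 -1.   ] F [-1.4 -0.1 -2.2] M [0.06 0.03 0.  ] g 0.0101
row [-0.0002, -0.0002, -0.0017, -0.2065, -0.5377, 0.0497] n>= 2.3
```

```bash
python3 -m jog '[0,0,0,-0.05,-0.2,0.01,0, 0,0,-0.001,-0.1,-0.4,0.03,0, 0,0,-0.002,-0.2,-0.538,0.05,0, 0,0,-0.002,-0.2065,-0.538,0.05,0, 0,0,-0.002,-0.2065,-0.538,0.05,0]' >/dev/null; python3 -c "
from h import *
st();go(.5037,-.2722,.08,np.pi);go(.5037,-.2722,.0225,np.pi)
crop('scene','s9',290,200,420,300,6)
crop('top','t9',300,140,400,270,4)
o=r.get_obs(); M=R.from_rotvec(o['orientation']).as_matrix()
for L in (.13,.05): print((proj('scene',o['tcp_pos']-M[:,2]*.0187-M[:,0]*L)-[290,200]+.5)*6)
"
```

```text
t 32.3 q [ 0.13  0.42  0.33  1.92 -0.18  0.83  2.13] p [ 0.4998 -0.272   0.1393] yaw 180.0 zt [-0.002 -0.    -1.   ] F [ 0.3  0.4 -0.3] M [ 0.13 -0.03 -0.03] g 0.0098
row [-0.0001, -0.0006, -0.0, -0.0203, -0.001, 0.2965] n>= 1.2
row [-0.0001, -0.0006, -0.0, -0.0208, -0.001, 0.584] n>= 2.3
[[571.01300358 137.50726442]]
[[392.16401079 211.99993848]]
```

View pics/s9.png

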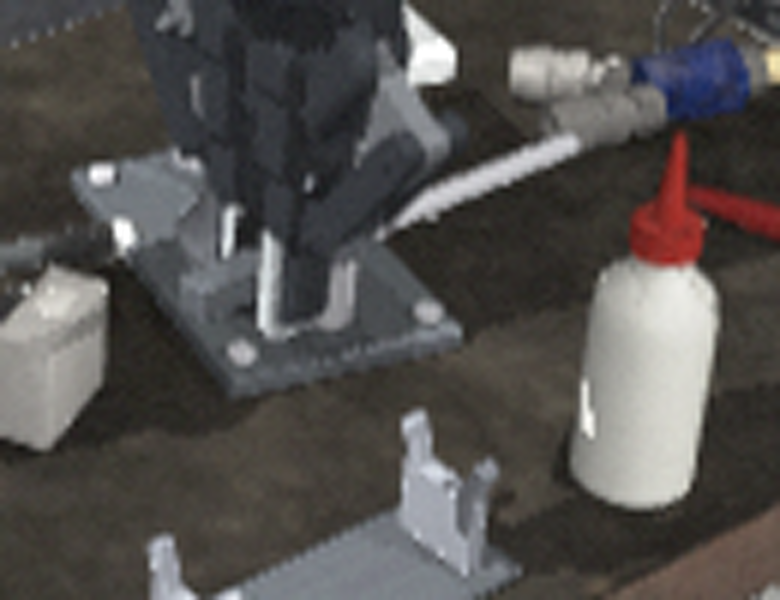

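View pics/t9.png

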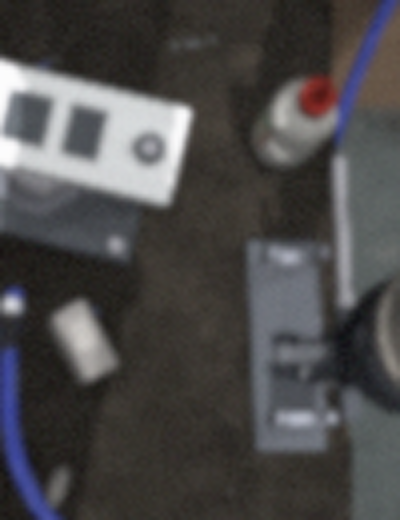

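```bash
python3 -m jog '[0,0,0,-0.015,0,0.15,0, 0,0,0,-0.016,-0.001,0.3,0, 0,0,0,-0.016,-0.001,0.38,0, 0,0,0,-0.016,-0.001,0.38,0]' >/dev/null; python3 -c "
from h import *
st();go(.503,-.2722,.0225,np.pi)"
```

```text
t 32.8 q [ 0.16  0.54  0.29  1.96 -0.23  0.68  2.17] p [ 0.5006 -0.2684  0.0615] yaw -179.8 zt [-0.006  0.003 -1.   ] F [-1.3 -0.6 -0.5] M [ 0.03  0.1  -0.04] g 0.0097
row [0.0009, -0.0021, 0.0011, -0.0133, -0.0195, 0.1949] n>= 0.8
```

```bash
python3 -m jog '[0.001,-0.002,0.001,-0.013,-0.0195,0,0, 0.001,-0.002,0.001,-0.013,-0.0195,0.05,0, 0.001,-0.002,0.001,-0.013,-0.0195,0.1,0, 0.001,-0.002,0.001,-0.013,-0.0195,0.13,0, 0.001,-0.002,0.001,-0.013,-0.0195,0.15,0]' >/dev/null; python3 -c "
from h import *
st();go(.503,-.2722,.0222,np.pi)"
```

```text
t 33.3 q [ 0.18  0.59  0.27  1.96 -0.25  0.62  2.19] p [ 0.5027 -0.272   0.0307] yaw -180.0 zt [-0.001  0.    -1.   ] F [ 0.1  0.1 -0.7] M [-0.04  0.03  0.06] g 0.0097
row [0.0, -0.0003, 0.0001, -0.0017, -0.0009, 0.0427] n>= 0.2
```

```bash
python3 -m jog '[0,0,0,-0.002,-0.001,0.02,0, 0,0,0,-0.002,-0.001,0.035,0, 0,0,0,-0.002,-0.001,0.041,0, 0,0,0,-0.002,-0.001,0.041,0]' >/dev/null; python3 -c "
from h import *
st()"
```

```text
t 33.7 q [ 0.19  0.6   0.26  1.96 -0.26  0.61  2.19] p [ 0.5031 -0.2723  0.0225] yaw -180.0 zt [-0.001  0.    -1.   ] F [-0.3  0.4 -1.3] M [-0.01  0.03 -0.04] g 0.0095
```

```bash
python3 -m jog '[0,0,0,0,0,0.003,0, 0,0,0,0,0,0.006,0, 0,0,0,0,0,0.006,0]' >/dev/null; python3 -c "
from h import *
st()"
```

```text
t 34.0 q [ 0.19  0.6   0.26  1.96 -0.26  0.61  2.19] p [ 0.5033 -0.2724  0.0219] yaw -180.0 zt [-0.  0. -1.] F [-2.3  1.8  4.1] M [0.17 0.25 0.03] g 0.0097
```

Contact at the same height as at pick-up. Release gently and retreat upward.

```bash
python3 -m jog '[0,0,0,0,0,0,0.15, 0,0,0,0,0,0,0.25, 0,0,0,0,0,0,0.35, 0,0,0,0,0,0,0.45, 0,0,0,0,0,0,0.5]' 20 >/dev/null; python3 -c "
from h import *
st()"; python3 -m jog '[0,0,0,0,0,-0.1,0.5, 0,0,0,0,0,-0.25,0.5, 0,0,0,0,0,-0.45,0.5, 0,0,0,0,0,-0.65,0.5, 0,0,0,0,0,-0.85,0.5, 0,0,0,0,0,-0.95,0.5, 0,0,0,0,0,-0.95,0.5]' >/dev/null; python3 -c "
from h import *
st();go(.50,-.1,.25,np.radians(170))"
```

```text
t 34.5 q [ 0.19  0.6   0.26  1.96 -0.26  0.61  2.19] p [ 0.5033 -0.2724  0.0219] yaw -180.0 zt [-0.001  0.    -1.   ] F [ 0.   0.4 -0.3] M [-0.   -0.01  0.  ] g 0.0426
t 35.2 q [ 0.1   0.34  0.36  1.84 -0.14  0.98  2.09] p [ 0.5051 -0.2734  0.2154] yaw -180.0 zt [ 0.006 -0.002 -1.   ] F [ 0.3  0.3 -0.7] M [-0.06 -0.02  0.  ] g 0.0423
row [-0.0004, 0.0019, 0.0556, 0.0247, 0.8667, -0.1748] n>= 3.5
```

```bash
python3 -m jog '[0,0,0.02,0.02,0.2,-0.17,0.5, 0,0.002,0.05,0.025,0.45,-0.17,0.5, 0,0.002,0.05,0.025,0.7,-0.17,0.5, 0,0.002,0.05,0.025,0.87,-0.17,0.5, 0,0.002,0.05,0.05,1,-0.17,0.5, 0,0.002,0.05,0.05,1,-0.17,0.5]' >/dev/null; python3 -m jog '[0,0,0,0.05,0.25,0,0.5, 0,0,0,0.05,0.5,0,0.5, 0,0,0,0.05,0.5,0,0.5]'>/dev/null; python3 -c "
from h import *
st()
crop('scene','s10',270,165,420,325,4)
crop('top','t10',250,110,400,260,4)
"
```

```text
t 36.1 q [-0.39  0.17  0.22  1.96 -0.05  1.02  1.28] p [0.4991 0.0375 0.2468] yaw 171.9 zt [-0.004  0.002 -1.   ] F [0.2 1.1 0.2] M [ 0.06 -0.01 -0.01] g 0.0428
```

View pics/s10.png

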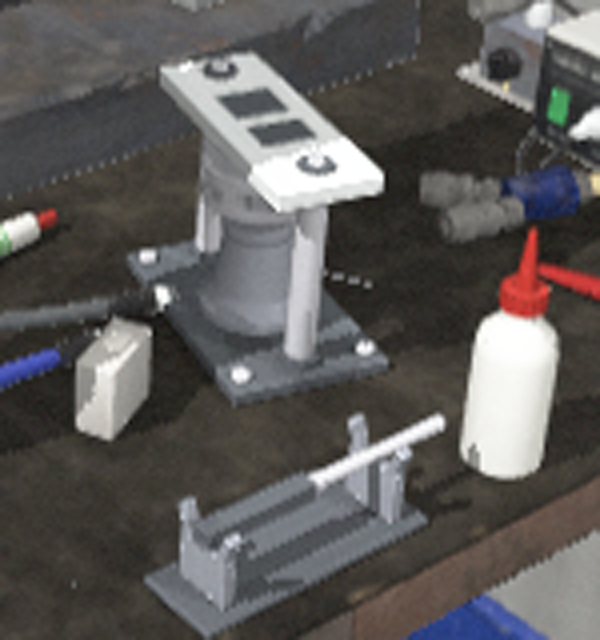

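View pics/t10.png

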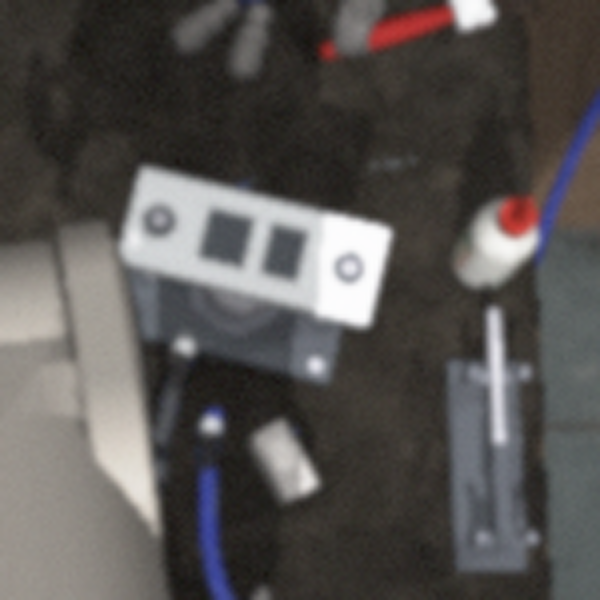

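```bash
python3 -c "
from h import *
print(r.hand_in()); st()"
```

```text
the job is handed in; nothing more can be done
None
the job is handed in; nothing more can be done
```

The jack is screwed up firmly against the mould plate, the bar is back in its rest, and I handed the job in about 36 s into the 72 s limit.

**Turning:** I gripped the bar and worked it counter-clockwise through three collar holes. The strokes ran from about 150° to 227°, 102° to 226° and 98° to 180°. The screw ran free at about 0.15 N m. From roughly 125° of the last stroke the torque climbed about 0.015 N m per degree, and I stopped when it reached about 0.9 N m.

**Torque reading:** Single readings scattered by about ±0.1–0.15 N m. The last two while moving were 0.96 and 0.88 N m, and the highest at any point was 0.96, well below 1.3. With the bar held still the readings settled lower, at about 0.75–0.8 N m. That disagrees with the moving figures, and I relied on the moving ones. A thrust of about 80 N follows from them, but I did not measure it directly.

**Putting the bar back:** I let the load off the bar before drawing it out. It touched down in the rest at the same height as when I picked it up.

**Last pictures:** The bar lies in both forks of the rest, and the bottle and steel block are where they were. I did not compare the positions of the other bystanders, and I had no direct view of the jack's head against the plate. The gripper was clear of everything at the end.

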